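# Put the condiment caddy back together

### The arm

A 7-joint arm with a two-finger parallel gripper is mounted at the origin on the work surface. World frame = base frame: x ahead of the robot, y to its left, z up, the work surface at z = 0. Lengths are in m, angles in rad, forces in N, time in s.
With the tool pointing down it reaches from about 0.4 to 0.85 m from the base axis. Payload 10.4 kg.
Tool frame: the origin (TCP) lies on the centre line of the jaws, within the pads' length; the fingertips stand 17 mm ahead of it and the grasp point (between the pads) lies 2 mm behind it; z points along the fingers, y is the direction in which the jaws open and shut (so a half turn about z gives the same grasp; the last joint's range is limited). The gripper opens to 87 mm and grips with 3 to 60 N. Pads are 19 mm wide; open, the fingers measure 117 mm over their backs; the gripper's body (75 mm by 190 mm) begins 51 mm behind the grasp point.
Start: joints at [1.246, 0.332, -0.065, 1.46, 0.022, 1.35, -0.088], TCP at [0.186, -0.597, 0.24] pointing down, gripper open.
Joint ranges: [-2.6, 2.6], [-0.5, 2.12], [-1.47, 1.34], [0.16, 2.42], [-1.27, 4.41], [0.06, 2.06], [-2.6, 2.6]. Speed limits (rad/s): [2.22, 2.22, 2.79, 2.79, 3.14, 3.14, 3.14].

### API

Orientations are given as a unit quaternion [x, y, z, w].
In Python, from bench import r gives the robot as it stands.
- The arm moves only by the tool apply_moves, never from a script. Its argument "commands" is a list of rows, each an object with "rot": the turn, a rotation vector about the world's x, y, z in units of 180 degrees (1.0 is 180 degrees), a list of three; "linear": the shift along the world's x, y, z in units of 0.3 m (1.0 is 0.3 m), a list of three; "grip": the closure, from -1 (fully open) to 1 (shut). A call has 1 to 20 rows; each row is the pose to reach, as a shift and turn from the pose commanded when the call began, turning the shorter way round; what a row does not reach only later rows make up. A row lasts 1/10 s, in which the tool goes at most 50 mm and 8.59 degrees, less where a joint would pass 70% of its speed; a pose out of reach is approached as far as the arm can. A call with a number of a shift or a turn outside -1 to 1 is refused whole. A call with a gripper value outside its range is refused whole. The fingers move at their own pace and stop on an object; "newtons" is the grip in N (left out, the last holds). Time passes only in rows, so rows that repeat a pose let the fingers close. It gives the time, the measured TCP pose, the force and the opening at its end, in the units of the state.
- r.read_state(): the state, without advancing time (a new reading comes with each control period).
- r.camera(name): name is "side" or "top" or "wrist"; returns a dict with "frame" (480x640x3 uint8, red, green, blue), "mtx" (3x3 intrinsics, pixels), "extrinsics" (4x4, takes a point from world to camera coordinates). Camera axes: x right, y down, z forward; pixel columns grow to the right and rows downward; lengths in m; the calibration is good to about 2 mm. A picture is of the moment at which its call begins. There is no depth.
- r.close_job(): hands the job in, once; it reports no verdict.
Trained networks look in a picture, given as the dict that the camera call returned (one of the last four; its "shot" number tells which), for a name from the list of things; names that differ only in an ending like _2 or _b are one class to them, and where a whole thing is asked for, a point or a joint stands for the part that bears it (a point fixed in the world has none). Each returns a list of dicts, best first, with "p" (0 to 1); they miss things now and then, are a little off and sometimes report something else, mostly with a low value. They report only what shows in the picture. A call takes as long as a camera call. They do not tell look-alikes from the thing itself.
- r.search_frame(thing, picture): "bbox" ([left, top, width, height] in pixels, round what is visible of it).
- r.spot_point(thing, picture): "location" ([column, row] in pixels: a listed point, or the origin of a listed thing).
The state is a dict: "time": time; "joint_positions": joint angles; "joint_vel": joint speeds; "joint_torque": joint torques, N m; "ee_pos": TCP position; "eef_rot": TCP orientation; "ft_force": force on the tool from outside, world axes, zero at the start; "torque": the same for the moment, N m; "width": finger opening in m.
Only numpy, scipy, OpenCV 4.12 (cv2) and the standard library are available. Lean on these libraries where they do the work, as an engineer would, in place of code of your own. Each camera call takes 0.05 s, during which the arm holds its last target. There are 200 camera calls.

### The job

Put the washed condiment caddy back together for dinner: lock every wooden canister that is on the table into a socket of its own (lugs into the ring's mouths, push down, a quarter-turn clockwise, let it rise). Then, when all are locked, fit the spring-loaded handle bar between the two posts, its sprung pin in the open slot of the taller post and its short pin fully home in the hole of the lower one, and let go. Leave the other tableware where it is.

Things in the scene. Friction and masses are not known exactly. Their poses are not given: they have to be found in the camera images.
- caddy: dark wooden table caddy, fixed: board 180 x 356 mm, 16 thick; origin on the table (board own x -85 to 95, y -178 to 178 mm), z up. Own y runs along the row of four sockets (at x -35) towards the taller handle post; own x from the row to the line of the two posts (x 60). Along that line the slot's back wall is at y 85, the seat at y -8, the mouth of the hole at y -73.
- socket0 (a point): centre of bayonet socket 0 (caddy y -127.5 mm) at the board's top, 16 mm above the table; axes as the caddy's. Ring: broken steel ring, inner radius 28, outer 43 mm, top 27 mm above this point, two mouths open upward at own +x and -x, 22 mm wide. A grey sprung floor stands 20 mm above this point and goes down 20 mm, 2 N at first, 10 N at the bottom. Any canister fits any socket.
- socket1 (a point): centre of bayonet socket 1 (caddy y -42.5 mm) at the board's top, 16 mm above the table; axes as the caddy's. To lock: lugs down into the mouths, push until the underside is 1 to 4 mm above this point (under 5 is needed), hold down, turn clockwise seen from above a quarter turn (a stop blocks it about 10 degrees beyond; the other way is blocked at once).
- socket2 (a point): centre of bayonet socket 2 (caddy y 42.5 mm) at the board's top, 16 mm above the table; axes as the caddy's. Let go and the floor lifts the canister, lugs into recesses: locked, its underside is 9 mm above this point, lugs along the caddy's y, and it cannot turn back.
- socket3 (a point): centre of bayonet socket 3 (caddy y 127.5 mm) at the board's top, 16 mm above the table; axes as the caddy's. Ring: broken steel ring, inner radius 28, outer 43 mm, top 27 mm above this point, two mouths open upward at own +x and -x, 22 mm wide. A grey sprung floor stands 20 mm above this point and goes down 20 mm, 2 N at first, 10 N at the bottom. Any canister fits any socket.
- seat (a point): where the middle of the handle bar must end, between the posts, 105 mm above the table; axes as the caddy's. The bar passes between the posts only shortened by about 20 mm: level above the lower post, sprung tip in the slot, pushed to 13 mm beyond the seat towards the taller post, lowered, then let back until the wood meets the lower post.
- slot_cup (a point): back wall of the slot cup in the taller post (caddy's +y end, 150 mm tall, 40 mm wide), at the fitted bar's axis height. The slot faces the other post, is 17 mm wide (own x), 12 mm deep (the post's inner face is 12 mm towards -y) and open upward from its bottom, 6 mm below this point, to the post's top.
- hole_cup (a point): mouth of the closed cup in the lower post (-y end, top 17 mm above this point, 40 mm wide), on its inner face, at the fitted bar's axis height. The hole is 17 mm wide, from 6 mm below to 11 mm above this point, 10.5 mm deep towards -y. Inner faces of the posts are 146 mm apart.
- bar: sprung handle bar lying on the table: pale square wood 130 x 30 x 30 mm, 140 g, a steel pin 12 mm thick at each end. Origin at the middle of the wood, 15 mm above the table; own x towards the sprung pin, which sticks out 35 mm (round tip at x +100) and can be pushed in 26 mm. Fixed pin sticks out 10 mm (tip at x -75).
- fixed_tip (a point): end of the bar's short fixed pin
- sprung_tip (a point): rounded end of the bar's sprung pin
- plunger (a joint): how far the sprung pin is pushed in, m (0 free to 0.026; spring 2 N at 0, 8.5 N at full stroke; about 0.007 when fitted)
- can0: wooden canister (may be absent), 180 g: round body 50 mm across (heavy bevelled steel foot), 70 mm tall with dark lid; on the lid an upright grip 44 mm long, 18 wide, 30 high (total height 100). Two lugs on the foot reach 34 mm from the axis, 14 wide, 4 to 12 mm above the underside. Grip and lugs lie along own x (half a turn is the same). Origin: centre of the underside, z up.
- can1: wooden canister (may be absent), 180 g: round body 50 mm across (heavy bevelled steel foot), 70 mm tall with dark lid; on the lid an upright grip 44 mm long, 18 wide, 30 high (total height 100). Two lugs on the foot reach 34 mm from the axis, 14 wide, 4 to 12 mm above the underside. Grip and lugs lie along own x (half a turn is the same). Origin: centre of the underside, z up.
- can2: wooden canister (may be absent), 180 g: round body 50 mm across (heavy bevelled steel foot), 70 mm tall with dark lid; on the lid an upright grip 44 mm long, 18 wide, 30 high (total height 100). Two lugs on the foot reach 34 mm from the axis, 14 wide, 4 to 12 mm above the underside. Grip and lugs lie along own x (half a turn is the same). Origin: centre of the underside, z up.
- can3: wooden canister (may be absent), 180 g: round body 50 mm across (heavy bevelled steel foot), 70 mm tall with dark lid; on the lid an upright grip 44 mm long, 18 wide, 30 high (total height 100). Two lugs on the foot reach 34 mm from the axis, 14 wide, 4 to 12 mm above the underside. Grip and lugs lie along own x (half a turn is the same). Origin: centre of the underside, z up.
- cruet: bystander: glass cruet with push-button spout, 60 mm across, 123 mm tall
- teacup: bystander: blue teacup, 72 mm across, 70 mm tall
- picks: bystander: small wooden toothpick holder with rotating cap, 43 mm across, 66 mm tall
- ricebowl: bystander: white rice bowl, 112 mm across, 55 mm tall
- dish: bystander: small flat dish, 90 mm across
- rest0: bystander: ceramic chopstick rest 60 x 22 x 16 mm
- rest1: bystander: ceramic chopstick rest 60 x 22 x 16 mm
There are look-alikes about, which are no part of the job. Leave any orange, pink or purple look-alike of the can1 alone.

How it is judged:
By the outcome, as a careful person would: the job done as asked, in the order asked, and still so for the second after the job is handed in, with the robot touching nothing.
Of can0, can1, can2, can3 only 3 to 4 are there at a start; the rules pass over those that are not, and their reading is None.
At some moment in a run one of can0, can1, can2, can3, bar may be knocked a few centimetres aside while the robot is not near it.
Once in a run the grip may slacken for a moment while it holds something.
It also fails if it takes over 210 s, if anything falls off the work surface, if the arm or the gripper's body presses on something with over 40 N, if the wrist force passes 120 N, or if a joint passes its speed limit or range.

## Working session

There is one attempt and no reset: what is moved stays moved. The work goes in short steps, Python scripts to look and compute and a tool call to move; the robot and the scene stay as the last step left them, time stands still between calls to the robot, and variables do not carry over. Pictures are saved under pics/ and viewed, about 12 in all and at most 16, crops included, and the job is handed in when it is done.

Besides the shell and the picture viewer there is one more tool, called after "Request:" as name(argument=value, ...), one argument or row to a line, values as JSON. apply_moves: Moves the arm, as the interface text tells. Its arguments: {"type":"object","properties":{"commands":{"type":"array","items":{"type":"object","properties":{"rot":{"type":"array","items":{"type":"number"}},"linear":{"type":"array","items":{"type":"number"}},"grip":{"type":"number"}}}},"newtons":{"type":"number"}},"required":["commands"]}

```bash
ls; mkdir -p pics
cat > h.py <<'E'
import numpy as np, cv2, json
from bench import r
def shot(n, save=None):
    p=r.camera(n)
    if save: cv2.imwrite('pics/'+save, cv2.cvtColor(p['frame'],cv2.COLOR_RGB2BGR))
    return p
def ray(p,uv):
    K=np.array(p['mtx']);E=np.array(p['extrinsics']);R=E[:3,:3];t=E[:3,3]
    d=R.T@np.linalg.inv(K)@np.array([uv[0],uv[1],1.]);return -R.T@t,d/np.linalg.norm(d)
def onz(p,uv,z):
    c,d=ray(p,uv);return c+d*(z-c[2])/d[2]
def tri(rs):
    A=sum(np.eye(3)-np.outer(d,d) for c,d in rs);b=sum((np.eye(3)-np.outer(d,d))@c for c,d in rs)
    return np.linalg.solve(A,b)
def proj(p,X):
    E=np.array(p['extrinsics']);q=np.array(p['mtx'])@(E[:3,:3]@np.array(X)+E[:3,3]);return q[:2]/q[2]
E
python3 - <<'E'
from h import *
np.set_printoptions(precision=3,suppress=True)
T=shot('top','top0.png');S=shot('side','side0.png')
for p in (T,S):
    print(np.array(p['mtx']).tolist(), ray(p,(320,240)))
    for n in ['can0','bar','fixed_tip','sprung_tip','seat','slot_cup','hole_cup','caddy','socket0','socket1','socket2','socket3']:
        print(n,[(np.round(d['location']).tolist(),round(d['p'],2)) for d in r.spot_point(n,p)][:7])
    print([(np.round(d['bbox']).tolist(),round(d['p'],2)) for d in r.search_frame('can0',p)][:8])
a=cv2.imread('pics/top0.png');b=cv2.imread('pics/side0.png')
print(r.read_state())
E
```

```text
pics
[[505.417805858319, 0.0, 311.87811316708803], [0.0, 505.417805858319, 249.24929948723852], [0.0, 0.0, 1.0]] (array([0.207, 0.056, 1.458]), array([ 0.228, -0.036, -0.973]))
can0 [([478.0, 339.0], 0.98), ([427.0, 311.0], 0.93), ([412.0, 282.0], 0.74), ([323.0, 284.0], 0.61), ([225.0, 229.0], 0.58), ([422.0, 239.0], 0.54)]
bar [([245.0, 284.0], 0.92)]
fixed_tip [([267.0, 300.0], 0.95), ([342.0, 222.0], 0.36)]
sprung_tip [([216.0, 268.0], 0.46)]
seat [([323.0, 185.0], 0.75)]
slot_cup [([370.0, 217.0], 0.6), ([292.0, 189.0], 0.58)]
hole_cup [([345.0, 181.0], 0.98), ([207.0, 344.0], 0.63), ([321.0, 285.0], 0.31)]
caddy [([322.0, 215.0], 0.81), ([338.0, 223.0], 0.67)]
socket0 [([284.0, 235.0], 0.9), ([339.0, 221.0], 0.78), ([370.0, 218.0], 0.74), ([312.0, 226.0], 0.72)]
socket1 [([284.0, 235.0], 0.9), ([339.0, 221.0], 0.78), ([370.0, 218.0], 0.74), ([312.0, 226.0], 0.72)]
socket2 [([284.0, 235.0], 0.9), ([339.0, 221.0], 0.78), ([370.0, 218.0], 0.74), ([312.0, 226.0], 0.72)]
socket3 [([284.0, 235.0], 0.9), ([339.0, 221.0], 0.78), ([370.0, 218.0], 0.74), ([312.0, 226.0], 0.72)]
[([214.0,
[... 1368 characters left out ...]
 32.0], 0.94), ([439.0, 173.0, 18.0, 36.0], 0.94), ([333.0, 232.0, 14.0, 38.0], 0.82), ([226.0, 271.0, 20.0, 43.0], 0.59), ([406.0, 192.0, 17.0, 30.0], 0.59), ([394.0, 210.0, 21.0, 34.0], 0.55), ([229.0, 189.0, 95.0, 95.0], 0.19)]
{'time': 1.4, 'joint_positions': array([ 1.246,  0.332, -0.065,  1.46 ,  0.022,  1.35 , -0.089]), 'joint_vel': array([ 0.001, -0.   , -0.001,  0.   ,  0.   , -0.001, -0.001]), 'joint_torque': array([ -0.   , -62.304,   0.024, -39.012,  -0.061,   0.032,   0.   ]), 'ee_pos': array([ 0.186, -0.597,  0.24 ]), 'eef_rot': array([0.989, 0.15 , 0.   , 0.   ]), 'ft_force': array([-1.022, -0.408, -0.122]), 'torque': array([0.001, 0.031, 0.082]), 'width': 0.08681320687936252}
```

View crops.

Run:
```python
import cv2
a=cv2.imread('pics/top0.png')[150:380,180:520];cv2.imwrite('pics/a.png',cv2.resize(a,(800,541),interpolation=cv2.INTER_CUBIC))
a=cv2.imread('pics/side0.png')[150:370,190:480];cv2.imwrite('pics/b.png',cv2.resize(a,(790,599),interpolation=cv2.INTER_CUBIC))
```

```text
(no output)
```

View pics/a.png

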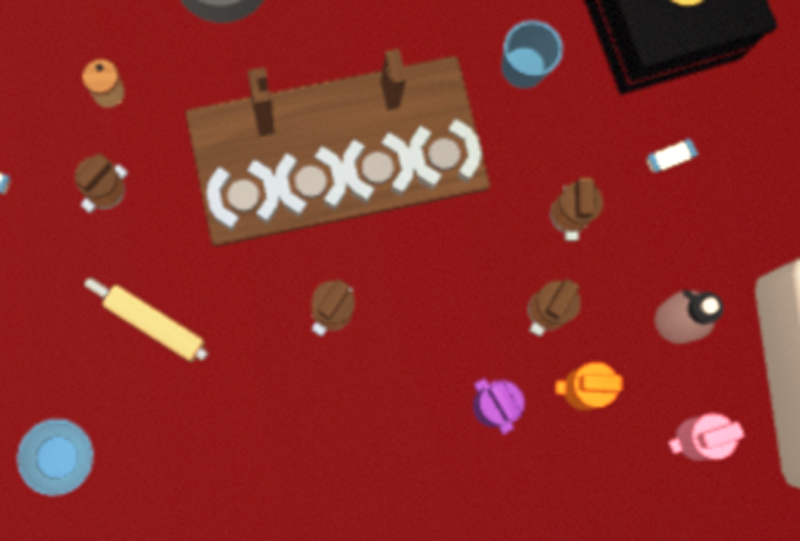

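View pics/b.png

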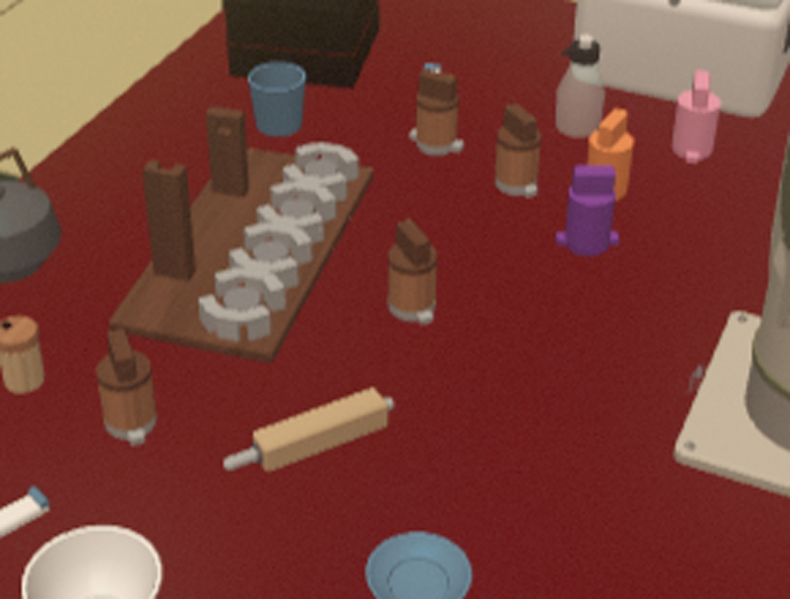

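Run:
```python
from h import *
from scipy.optimize import least_squares
np.set_printoptions(precision=3,suppress=True)
T=shot('top');S=shot('side')
loc=lambda n,p:[np.array(d['location']) for d in r.spot_point(n,p) if d['p']>.3]
obs=[]
so=[(-.035,y,.016) for y in (-.1275,-.0425,.0425,.1275)]
ts=sorted(loc('socket0',T),key=lambda u:-u[0])[:4]; ss=sorted(loc('socket0',S),key=lambda u:u[1])[:4]
obs+=[(T,u,X) for u,X in zip(ts,so)]+[(S,u,X) for u,X in zip(ss,so)]
obs+=[(T,loc('seat',T)[0],(.06,-.008,.105)),(S,loc('seat',S)[0],(.06,-.008,.105)),(T,loc('hole_cup',T)[0],(.06,-.073,.105)),(S,loc('hole_cup',S)[0],(.06,-.073,.105)),(S,loc('slot_cup',S)[0],(.06,.085,.105))]
def W(q,X):
    c,s=np.cos(q[2]),np.sin(q[2]);return np.array([q[0]+c*X[0]-s*X[1],q[1]+s*X[0]+c*X[1],X[2]])
f=lambda q:np.concatenate([proj(p,W(q,X))-u for p,u,X in obs])
s=least_squares(f,[.65,.05,0],loss='soft_l1');print(s.x);print(f(s.x).reshape(-1,2))
for i,a in enumerate(so): print('socket',i,W(s.x,a), tri([ray(T,ts[i]),ray(S,ss[i])]))
print('T spots',[(onz(T,d['location'],0)[:2],round(d['p'],2)) for d in r.spot_point('can0',T)])
print('S spots',[(onz(S,d['location'],0)[:2],round(d['p'],2)) for d in r.spot_point('can0',S)])
for p in (T,S):
  for d in r.search_frame('can0',p):
    b=d['bbox'];c=(b[0]+b[2]/2,b[1]+b[3]/2);print('box',onz(p,c,.05)[:2],round(d['p'],2))
for n in ['bar','fixed_tip','sprung_tip']:
  print(n,tri([ray(T,loc(n,T)[0]),ray(S,loc(n,S)[0])]),onz(T,loc(n,T)[0],.015),onz(S,loc(n,S)[0],.015))
for n in ['cruet','teacup','picks','ricebowl','dish','rest0']:
  print(n,[onz(T,u,0)[:2] for u in loc(n,T)])
# hand-read can points from the crop (lug line at foot): centre of foot
for nm,pc in dict(A=(103,188),B=(332,315),C=(573,218),D=(550,316)).items():
  print(nm,onz(T,(180+pc[0]*.425,150+pc[1]*.425),.01)[:2])
```

```text
[ 0.622 -0.013  0.148]
[[ 0.327  1.716]
 [ 0.473  0.311]
 [ 2.06  -0.661]
 [-0.315  0.701]
 [-1.557 -0.631]
 [-0.963  1.185]
 [-0.595  0.145]
 [-2.051 -1.188]
 [ 2.107 -0.047]
 [ 2.214  2.753]
 [-0.126  0.41 ]
 [-2.124  1.133]
 [ 0.591  1.409]]
socket 0 [ 0.606 -0.145  0.016] [ 0.607 -0.146  0.014]
socket 1 [ 0.593 -0.06   0.016] [ 0.591 -0.059  0.022]
socket 2 [0.581 0.024 0.016] [0.577 0.03  0.022]
socket 3 [0.568 0.108 0.016] [0.568 0.105 0.012]
T spots [(array([ 0.409, -0.253]), 0.93), (array([0.61 , 0.275]), 0.91), (array([ 0.524, -0.3  ]), 0.9), (array([ 0.236, -0.425]), 0.78), (array([ 0.296, -0.186]), 0.73), (array([ 0.312, -0.296]), 0.65), (array([0.421, 0.011]), 0.52)]
S spots [(array([ 0.397, -0.244]), 0.93), (array([ 0.235, -0.435]), 0.86), (array([0.601, 0.283]), 0.75), (array([ 0.53, -0.31]), 0.69), (array([ 0.292, -0.18 ]), 0.69), (array([ 0.298, -0.288]), 0.58)]
box [ 0.522 -0.299] 0.93
box [ 0.399 -0.248] 0.87
box [ 0.309 -0.287] 0.87
box [ 0.286 -0.177] 0.72
box [ 0.236 -0.413] 0.67
box [0.418 0.002] 0.53
box [ 0.228 -0.42 ] 0.87
box [ 0.516 -0.291] 0.74
box [0.418 0.015] 0.71
box [ 0.294 -0.166] 0.71
box [ 0.301 -0.299] 0.64
box [0.59  0.287] 0.63
box [ 0.394 -0.254] 0.59
bar [0.424 0.225 0.021] [0.418 0.223 0.015] [0.434 0.22  0.015]
fixed_tip [0.372 0.168 0.029] [0.381 0.171 0.015] [0.371 0.153 0.015]
sprung_tip [0.477 0.306 0.008] [0.475 0.304 0.015] [0.474 0.312 0.015]
cruet [array([ 0.377, -0.413]), array([ 0.404, -0.252])]
teacup [array([ 0.724, -0.268])]
picks [array([0.732, 0.268]), array([0.58 , 0.013])]
ricebowl [array([0.492, 0.495])]
dish [array([0.276, 0.352]), array([0.379, 0.167]), array([ 0.618, -0.15 ]), array([0.72 , 0.262])]
rest0 [array([ 0.595, -0.438]), array([0.632, 0.435])]
A [0.595 0.283]
B [0.415 0.008]
C [ 0.517 -0.302]
D [ 0.396 -0.26 ]
```

Request:
apply_moves(
  commands=[
    {"linear":[0,0,0.2],"rot":[0,0,0],"grip":-1},
    {"linear":[0,0,0.2],"rot":[0,0,0],"grip":-1},
    {"linear":[1.0,0.9,0.2],"rot":[0,0,0.2],"grip":-1},
    {"linear":[1.0,0.9,0.2],"rot":[0,0,0.2],"grip":-1},
    {"linear":[1.0,0.9,0.2],"rot":[0,0,0.2],"grip":-1},
    {"linear":[1.0,0.9,0.2],"rot":[0,0,0.2],"grip":-1},
    {"linear":[1.0,0.9,0.2],"rot":[0,0,0.2],"grip":-1},
    {"linear":[1.0,0.9,0.2],"rot":[0,0,0.2],"grip":-1},
    {"linear":[1.0,0.9,0.2],"rot":[0,0,0.2],"grip":-1},
    {"linear":[1.0,0.9,0.2],"rot":[0,0,0.2],"grip":-1},
    {"linear":[1.0,0.9,0.2],"rot":[0,0,0.2],"grip":-1},
    {"linear":[1.0,0.9,0.2],"rot":[0,0,0.2],"grip":-1},
    {"linear":[1.0,0.9,0.2],"rot":[0,0,0.2],"grip":-1},
    {"linear":[1.0,0.9,0.2],"rot":[0,0,0.2],"grip":-1},
  ],
)

```text
time: 4.35
ee_pos: [0.4847, -0.3284, 0.2996]
eef_rot: [0.894, 0.447, -0.0, 0.0]
ft_force: [-0.1, -0.1, -0.3]
width: 0.0876
```

Run:
```python
from h import *
np.set_printoptions(precision=3,suppress=True)
p=shot('wrist','w1.png');s=r.read_state();print(s['time'],s['ee_pos'],s['eef_rot'],s['joint_positions'])
print(p['mtx'],ray(p,(320,240)),p['extrinsics'])
for n,z in (('can0',0),('socket0',.016)):
  for d in r.spot_point(n,p): print(n,d['location'],d['p'],onz(p,d['location'],z))
for d in r.search_frame('can0',p): print(d)
```

```text
4.4 [ 0.485 -0.328  0.3  ] [ 0.894  0.447 -0.     0.   ] [ 0.831  0.245 -0.381  1.46   0.091  1.454 -0.193]
[[385.962   0.    319.55 ]
 [  0.    385.962 251.124]
 [  0.      0.      1.   ]] (array([ 0.533, -0.264,  0.445]), array([-0.156, -0.211, -0.965])) [[ 0.8   -0.6    0.    -0.585]
 [-0.574 -0.766  0.29  -0.025]
 [-0.174 -0.233 -0.957  0.457]
 [ 0.     0.     0.     1.   ]]
can0 [227.8, 198.5] 0.93 [ 0.406 -0.257  0.   ]
can0 [332.7, 163.4] 0.73 [ 0.526 -0.298  0.   ]
can0 [211.0, 369.4] 0.67 [ 0.239 -0.417  0.   ]
can0 [467.7, 11.3] 0.65 [ 0.725 -0.259  0.   ]
can0 [105.1, 198.5] 0.6 [ 0.292 -0.172  0.   ]
can0 [185.0, 268.1] 0.56 [ 0.308 -0.291  0.   ]
{'bbox': [130.2, 244.7, 73.1, 75.3], 'p': 0.94}
{'bbox': [171.3, 380.9, 60.8, 52.7], 'p': 0.64}
{'bbox': [303.3, 137.4, 56.2, 57.1], 'p': 0.61}
{'bbox': [37.7, 171.7, 88.8, 72.4], 'p': 0.6}
{'bbox': [177.6, 178.4, 81.2, 55.0], 'p': 0.57}
```

View pics/w1.png

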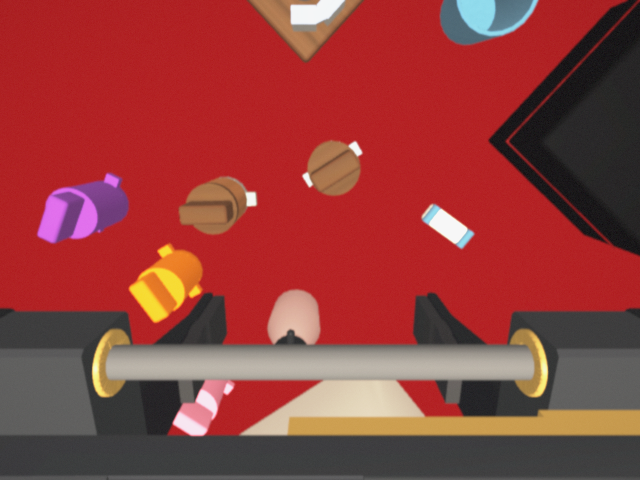

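```bash
cat >> h.py <<'E'
def lugs(p,c,show=True):
    """white lug blobs on a ring 26..36 mm about c at z=8mm; returns angles & centre guess"""
    f=p['frame'].astype(int);w=(f.min(2)>130)&(f.max(2)-f.min(2)<60)
    v,u=np.nonzero(w);out=[]
    P=np.array([onz(p,(a,b),.010)[:2] for a,b in zip(u,v)]) if len(u)<60000 else None
    d=P-np.array(c)[:2];rr=np.hypot(*d.T);m=np.zeros(w.shape,np.uint8);k=rr<.045;m[v[k],u[k]]=255
    n,lab,st,ce=cv2.connectedComponentsWithStats(m)
    for i in range(1,n):
        if st[i,4]>25:
            q=onz(p,ce[i],.010)[:2];out.append((q,np.degrees(np.arctan2(*(q-c)[::-1])),int(st[i,4]),ce[i]))
    return out
E
python3 - <<'E'
from h import *
np.set_printoptions(precision=4,suppress=True)
p=shot('wrist')
for c in ((.524,-.299),(.402,-.253)):
  for o in lugs(p,c): print(*o)
# D grip top: corners read: (180,206)-(229,202..) mid
print(onz(p,(180,214),.1),onz(p,(229,211),.1))
print(onz(p,(316,187),.1),onz(p,(357,158),.1), onz(p,(333,168),.07))
E
```

```text
[ 0.5555 -0.2991] -0.25726587744058166 109 [355.2569 149.4587]
[ 0.4937 -0.2941] 170.88608866628982 78 [307.4231 180.0256]
[ 0.4293 -0.2732] -36.554782138110546 141 [250.9645 199.5248]
[ 0.3909 -0.2427  0.1   ] [ 0.4283 -0.2672  0.1   ]
[ 0.5044 -0.2971  0.1   ] [ 0.5481 -0.2984  0.1   ] [ 0.5256 -0.2954  0.07  ]
```

Request:
apply_moves(
  commands=[
    {"linear":[0.134,0.104,-0.15],"rot":[0,0,0.685],"grip":-1},
    {"linear":[0.134,0.104,-0.15],"rot":[0,0,0.685],"grip":-1},
    {"linear":[0.134,0.104,-0.15],"rot":[0,0,0.685],"grip":-1},
    {"linear":[0.134,0.104,-0.15],"rot":[0,0,0.685],"grip":-1},
    {"linear":[0.134,0.104,-0.15],"rot":[0,0,0.685],"grip":-1},
    {"linear":[0.134,0.104,-0.15],"rot":[0,0,0.685],"grip":-1},
    {"linear":[0.134,0.104,-0.15],"rot":[0,0,0.685],"grip":-1},
    {"linear":[0.134,0.104,-0.15],"rot":[0,0,0.685],"grip":-1},
    {"linear":[0.134,0.104,-0.15],"rot":[0,0,0.685],"grip":-1},
    {"linear":[0.134,0.104,-0.15],"rot":[0,0,0.685],"grip":-1},
    {"linear":[0.134,0.104,-0.15],"rot":[0,0,0.685],"grip":-1},
    {"linear":[0.134,0.104,-0.15],"rot":[0,0,0.685],"grip":-1},
    {"linear":[0.134,0.104,-0.15],"rot":[0,0,0.685],"grip":-1},
    {"linear":[0.134,0.104,-0.15],"rot":[0,0,0.685],"grip":-1},
    {"linear":[0.134,0.104,-0.15],"rot":[0,0,0.685],"grip":-1},
    {"linear":[0.134,0.104,-0.15],"rot":[0,0,0.685],"grip":-1},
  ],
)

```text
time: 6.2
ee_pos: [0.5258, -0.2959, 0.2545]
eef_rot: [0.03, 1.0, 0.0, -0.0]
ft_force: [-0.3, -0.1, -0.4]
width: 0.0869
```

Run:
```python
from h import *
np.set_printoptions(precision=4,suppress=True)
p=shot('wrist','w2.png');s=r.read_state();print(s['ee_pos'],s['eef_rot'],s['joint_positions'])
for d in r.spot_point('can0',p): print(d['location'],d['p'],onz(p,d['location'],0))
for o in lugs(p,(.525,-.297)): print(*o)
```

```text
[ 0.5258 -0.2958  0.2545] [ 0.0307  0.9995  0.0001 -0.    ] [ 0.9826  0.3559 -0.6981  1.4702  0.2293  1.3986  1.7856]
[318.0, 211.7] 0.78 [ 0.5244 -0.2968  0.    ]
[351.7, 88.1] 0.77 [ 0.4063 -0.2573  0.    ]
[628.5, 89.5] 0.56 [0.4233 0.008  0.    ]
[ 0.4961 -0.2948] 175.7082695581736 182 [318.2253 185.7473]
```

View pics/w2.png

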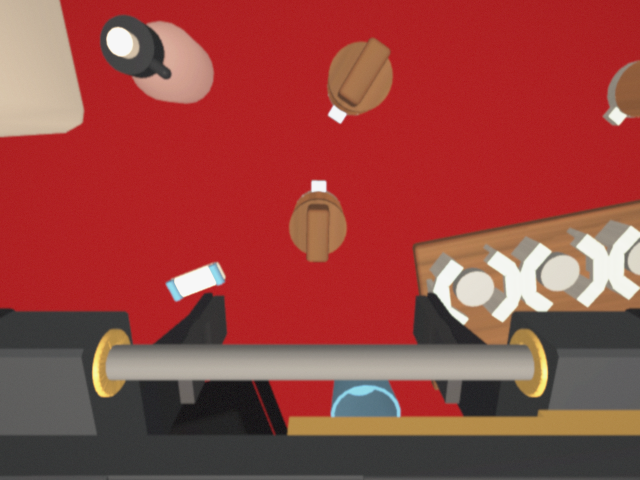

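Request:
apply_moves(
  newtons=30,
  commands=[
    {"linear":[0,-0.003,-0.15],"rot":[0,0,0],"grip":-1},
    {"linear":[0,-0.003,-0.3],"rot":[0,0,0],"grip":-1},
    {"linear":[0,-0.003,-0.42],"rot":[0,0,0],"grip":-1},
    {"linear":[0,-0.003,-0.5],"rot":[0,0,0],"grip":-1},
    {"linear":[0,-0.003,-0.535],"rot":[0,0,0],"grip":-1},
    {"linear":[0,-0.003,-0.535],"rot":[0,0,0],"grip":-1},
    {"linear":[0,-0.003,-0.535],"rot":[0,0,0],"grip":1},
    {"linear":[0,-0.003,-0.535],"rot":[0,0,0],"grip":1},
    {"linear":[0,-0.003,-0.535],"rot":[0,0,0],"grip":1},
    {"linear":[0,-0.003,-0.535],"rot":[0,0,0],"grip":1},
    {"linear":[0,-0.003,-0.535],"rot":[0,0,0],"grip":1},
    {"linear":[0,-0.003,-0.535],"rot":[0,0,0],"grip":1},
    {"linear":[0,-0.003,-0.535],"rot":[0,0,0],"grip":1},
  ],
)

```text
time: 7.6
ee_pos: [0.526, -0.2965, 0.0941]
eef_rot: [0.03, 1.0, 0.0, -0.0]
ft_force: [0.2, 0.0, -0.2]
width: 0.0392
```

Request:
apply_moves(
  commands=[
    {"linear":[0,0,0],"rot":[0,0,0],"grip":1},
    {"linear":[0,0,0],"rot":[0,0,0],"grip":1},
    {"linear":[0,0,0],"rot":[0,0,0],"grip":1},
    {"linear":[0,0,0],"rot":[0,0,0],"grip":1},
    {"linear":[0,0,0.15],"rot":[0,0,0],"grip":1},
    {"linear":[0,0,0.3],"rot":[0,0,0],"grip":1},
    {"linear":[0,0,0.42],"rot":[0,0,0],"grip":1},
    {"linear":[0,0,0.42],"rot":[0,0,0],"grip":1},
  ],
)

```text
time: 8.4
ee_pos: [0.5282, -0.297, 0.2255]
eef_rot: [0.03, 1.0, -0.002, 0.003]
ft_force: [0.8, -1.2, -2.8]
width: 0.0176
```

Request:
apply_moves(
  commands=[
    {"linear":[0.1,0.15,0.05],"rot":[0,0,0.067],"grip":1},
    {"linear":[0.18,0.33,0.05],"rot":[0,0,0.067],"grip":1},
    {"linear":[0.18,0.33,0.05],"rot":[0,0,0.067],"grip":1},
    {"linear":[0.18,0.33,0.05],"rot":[0,0,0.067],"grip":1},
    {"linear":[0.18,0.33,0.05],"rot":[0,0,0.067],"grip":1},
  ],
)

```text
time: 8.9
ee_pos: [0.5795, -0.1979, 0.234]
eef_rot: [-0.075, 0.997, 0.0, -0.001]
ft_force: [-0.9, -1.2, -2.3]
width: 0.0178
```

```bash
cat >> h.py <<'E'
from scipy.optimize import least_squares
SO=[(-.035,y,.016) for y in (-.1275,-.0425,.0425,.1275)]
def W(q,X):
    c,s=np.cos(q[2]),np.sin(q[2]);return np.array([q[0]+c*X[0]-s*X[1],q[1]+s*X[0]+c*X[1],X[2]])
E
python3 - <<'E'
from h import *
np.set_printoptions(precision=4,suppress=True)
p=shot('wrist','w3.png');s=r.read_state();print(s['ee_pos'],s['eef_rot'],s['ft_force'])
for n,z in (('socket0',.016),('hole_cup',.105),('seat',.105),('slot_cup',.105)):
  for d in r.spot_point(n,p): print(n,d['location'],round(d['p'],2),onz(p,d['location'],z))
np.savez('w3.npz',K=p['mtx'],E=p['extrinsics'])
E
```

```text
[ 0.5792 -0.1989  0.2341] [-0.0746  0.9972 -0.0001 -0.0008] [-0.6319 -0.9394 -2.0844]
socket0 [627.7, 255.7] 0.88 [0.5686 0.1084 0.016 ]
socket0 [543.5, 257.7] 0.61 [0.583  0.0269 0.016 ]
socket0 [369.5, 258.5] 0.6 [ 0.6097 -0.1428  0.016 ]
socket0 [456.0, 260.1] 0.56 [ 0.5985 -0.0579  0.016 ]
hole_cup [281.8, 12.3] 0.73 [ 0.4324 -0.2436  0.105 ]
hole_cup [456.9, 257.8] 0.72 [ 0.573  -0.0947  0.105 ]
```

View pics/w3.png

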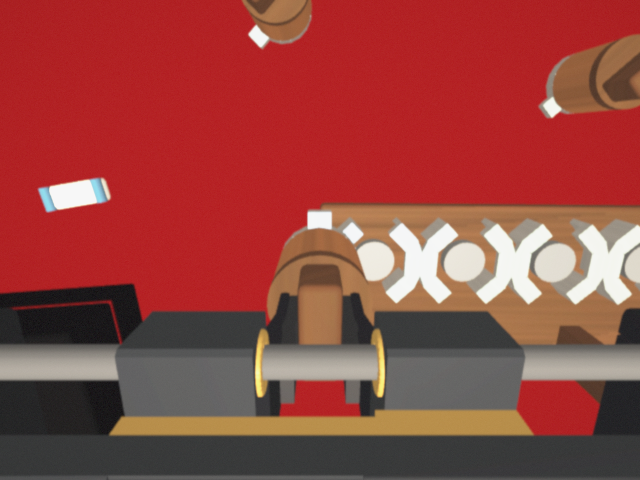

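Run:
```python
from h import *
np.set_printoptions(precision=4,suppress=True)
z=np.load('w3.npz');p=dict(mtx=z['K'],extrinsics=z['E'])
f=cv2.cvtColor(cv2.imread('pics/w3.png'),cv2.COLOR_BGR2RGB).astype(int)
for v in [(378,262),(465,262),(423,262),(400,285),(365,232),(370,240)]: print(v,f[v[1],v[0]])
w=((f.min(2)>222)).astype(np.uint8);w[:205]=0;w[310:]=0;w[:,:335]=0
n,l,st,ce=cv2.connectedComponentsWithStats(w)
for i in range(1,n):
  if st[i,4]>150: print('ring',st[i],ce[i],onz(p,ce[i],.043))
g=((f.min(2)>160)&(f.min(2)<=222)&(f.max(2)-f.min(2)>5)).astype(np.uint8);g[:235]=0;g[290:]=0;g[:,:335]=0
g=cv2.morphologyEx(g,cv2.MORPH_OPEN,np.ones((7,7)))
n,l,st,ce=cv2.connectedComponentsWithStats(g)
for i in range(1,n):
  if st[i,4]>150: print('floor',st[i],ce[i],onz(p,ce[i],.036), onz(p,(st[i,0]+st[i,2]/2,st[i,1]+st[i,3]/2),.036))
```

```text
(378, 262) [239 236 226]
(465, 262) [234 229 218]
(423, 262) [245 246 245]
(400, 285) [245 246 245]
(365, 232) [183 127  83]
(370, 240) [128 121 112]
ring [343 223  20  20 210] [352.7286 232.3857] [ 0.5798 -0.1672  0.043 ]
ring [ 387  224   70   78 2607] [420.6087 262.244 ] [ 0.5982 -0.1007  0.043 ]
ring [ 477  225   74   78 2540] [512.9433 263.2736] [ 0.5864 -0.0166  0.043 ]
ring [ 568  226   72   77 2442] [604.8251 264.407 ] [0.5748 0.0672 0.043 ]
ring [359 243  34  36 895] [375.638  259.7654] [ 0.6021 -0.142   0.043 ]
floor [ 444  243   41   38 1245] [464.1197 261.7149] [ 0.5936 -0.0583  0.036 ] [ 0.5938 -0.0579  0.036 ]
floor [ 535  244   40   38 1227] [554.7074 262.5183] [0.5816 0.0258 0.036 ] [0.582  0.0263 0.036 ]
floor [625 249  15  34 397] [633.1914 265.9773] [0.5738 0.0998 0.036 ] [0.5739 0.0992 0.036 ]
```

Run:
```python
from h import *
np.set_printoptions(precision=4,suppress=True)
z=np.load('w3.npz');p=dict(mtx=z['K'],extrinsics=z['E'])
f=cv2.cvtColor(cv2.imread('pics/w3.png'),cv2.COLOR_BGR2RGB).astype(int)
w=(f.min(2)>150)[195:240,295:345];v,u=np.nonzero(w);print(u.min()+295,u.max()+295,v.min()+195,v.max()+195)
t=np.array([.5792,-.1989]);a=2*np.arctan2(.9972,-.0746);x=np.array([np.cos(a),np.sin(a)]);y=np.array([x[1],-x[0]])
for uv,zz in (((319.5,v.min()+194.5),.144),(((u.min()+u.max())/2+295,v.min()+200),.148)):
  d=onz(p,uv,zz)[:2]-t;print(np.degrees(a),d@x,d@y)
```

```text
307 344 211 233
188.55659494591788 0.03353496192842802 0.0014407216868200495
188.55659494591788 0.030901526817217178 0.005104989257813284
```

Request:
apply_moves(
  commands=[
    {"linear":[0.086,0.181,0],"rot":[0,0,0],"grip":1},
    {"linear":[0.086,0.181,0],"rot":[0,0,0],"grip":1},
    {"linear":[0.086,0.181,-0.15],"rot":[0,0,0],"grip":1},
    {"linear":[0.086,0.181,-0.27],"rot":[0,0,0],"grip":1},
    {"linear":[0.086,0.181,-0.27],"rot":[0,0,0],"grip":1},
    {"linear":[0.086,0.181,-0.27],"rot":[0,0,0],"grip":1},
  ],
)

```text
time: 9.75
ee_pos: [0.6058, -0.1436, 0.1548]
eef_rot: [-0.075, 0.997, 0.0, -0.0]
ft_force: [0.1, 0.3, -1.5]
width: 0.0178
```

Run:
```python
from h import *
np.set_printoptions(precision=4,suppress=True)
p=shot('wrist','w4.png');s=r.read_state();print(s['ee_pos'],s['eef_rot'],s['ft_force'])
```

```text
[ 0.6066 -0.1435  0.1561] [-0.0751  0.9972 -0.0001  0.001 ] [ 0.6792  0.1225 -0.869 ]
```

View pics/w4.png

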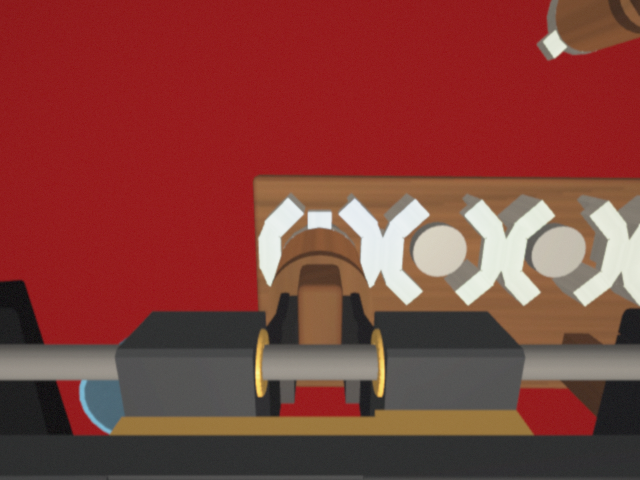

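Request:
apply_moves(
  commands=[
    {"linear":[-0.003,0,-0.04],"rot":[0,0,0],"grip":1},
    {"linear":[-0.003,0,-0.07],"rot":[0,0,0],"grip":1},
    {"linear":[-0.003,0,-0.09],"rot":[0,0,0],"grip":1},
    {"linear":[-0.003,0,-0.11],"rot":[0,0,0],"grip":1},
    {"linear":[-0.003,0,-0.125],"rot":[0,0,0],"grip":1},
    {"linear":[-0.003,0,-0.14],"rot":[0,0,0],"grip":1},
    {"linear":[-0.003,0,-0.143],"rot":[0,0,0],"grip":1},
    {"linear":[-0.003,0,-0.143],"rot":[0,0,0],"grip":1},
  ],
)

```text
time: 10.6
ee_pos: [0.6052, -0.1434, 0.1117]
eef_rot: [-0.075, 0.997, -0.0, 0.0]
ft_force: [-2.6, 0.1, 7.1]
width: 0.0181
```

Request:
apply_moves(
  commands=[
    {"linear":[0,0,0],"rot":[0,0,-0.06],"grip":1},
    {"linear":[0,0,0],"rot":[0,0,-0.105],"grip":1},
    {"linear":[0,0,0],"rot":[0,0,-0.15],"grip":1},
    {"linear":[0,0,0],"rot":[0,0,-0.195],"grip":1},
    {"linear":[0,0,0],"rot":[0,0,-0.24],"grip":1},
    {"linear":[0,0,0],"rot":[0,0,-0.285],"grip":1},
    {"linear":[0,0,0],"rot":[0,0,-0.33],"grip":1},
    {"linear":[0,0,0],"rot":[0,0,-0.375],"grip":1},
    {"linear":[0,0,0],"rot":[0,0,-0.42],"grip":1},
    {"linear":[0,0,0],"rot":[0,0,-0.465],"grip":1},
    {"linear":[0,0,0],"rot":[0,0,-0.503],"grip":1},
    {"linear":[0,0,0],"rot":[0,0,-0.503],"grip":1},
    {"linear":[0,0,0],"rot":[0,0,-0.503],"grip":1},
  ],
)

```text
time: 11.9
ee_pos: [0.606, -0.143, 0.1123]
eef_rot: [0.655, 0.755, 0.001, 0.001]
ft_force: [0.7, 0.3, 6.4]
width: 0.0178
```

Run:
```python
from h import *
np.set_printoptions(precision=4,suppress=True)
s=r.read_state();print(s['ee_pos'],np.degrees(2*np.arctan2(s['eef_rot'][1],s['eef_rot'][0])),s['ft_force'],s['torque'],s['width'],s['joint_positions'])
```

```text
[ 0.606  -0.143   0.1123] 98.10826208878228 [0.691  0.2872 6.4039] [-0.0257 -0.1276 -0.0802] 0.017802884885870587 [ 0.5109  0.4619 -0.4532  1.5976  0.2177  1.1298  0.1477]
```

Request:
apply_moves(
  commands=[
    {"linear":[0,0,0.01],"rot":[0,0,0],"grip":1},
    {"linear":[0,0,0.02],"rot":[0,0,0],"grip":1},
    {"linear":[0,0,0.02],"rot":[0,0,0],"grip":1},
    {"linear":[0,0,0.02],"rot":[0,0,0],"grip":-1},
    {"linear":[0,0,0.02],"rot":[0,0,0],"grip":-1},
    {"linear":[0,0,0.02],"rot":[0,0,0],"grip":-1},
    {"linear":[0,0,0.02],"rot":[0,0,0],"grip":-1},
    {"linear":[0,0,0.02],"rot":[0,0,0],"grip":-1},
    {"linear":[0,0,0.02],"rot":[0,0,0],"grip":-1},
    {"linear":[0,0,0.2],"rot":[0,0,0],"grip":-1},
    {"linear":[0,0,0.4],"rot":[0,0,0],"grip":-1},
    {"linear":[0,0,0.6],"rot":[0,0,0],"grip":-1},
    {"linear":[0,0,0.6],"rot":[0,0,0],"grip":-1},
    {"linear":[0,0,0.6],"rot":[0,0,0],"grip":-1},
  ],
)

```text
time: 13.3
ee_pos: [0.6064, -0.1431, 0.2959]
eef_rot: [0.655, 0.755, 0.002, 0.003]
ft_force: [-0.5, 0.9, 0.1]
width: 0.0863
```

Run:
```python
from h import *
np.set_printoptions(precision=4,suppress=True)
p=shot('wrist','w5.png');s=r.read_state();print(s['time'],s['ee_pos'],np.degrees(2*np.arctan2(s['eef_rot'][1],s['eef_rot'][0])),s['width'])
for d in r.spot_point('can0',p): print(d['location'],round(d['p'],2),onz(p,d['location'],0),onz(p,d['location'],.025))
```

```text
13.35 [ 0.6056 -0.1431  0.293 ] 98.11114674058095 0.08645230259549609
[38.6, 194.5] 0.97 [ 0.2905 -0.1741  0.    ] [ 0.3078 -0.1679  0.025 ]
[158.6, 34.4] 0.87 [0.422  0.0092 0.    ] [0.4318 0.005  0.025 ]
[317.9, 208.6] 0.79 [ 0.6076 -0.1457  0.    ] [ 0.6069 -0.141   0.025 ]
[140.4, 273.9] 0.65 [ 0.4056 -0.2552  0.    ] [ 0.4164 -0.2443  0.025 ]
```

View pics/w5.png

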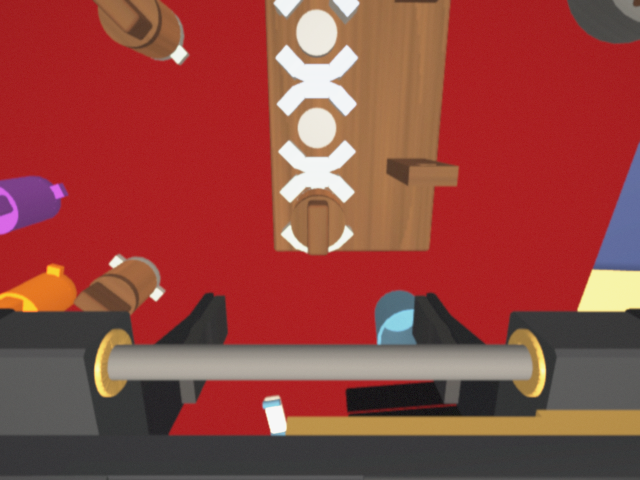

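Run:
```python
from h import *
np.set_printoptions(precision=4,suppress=True)
p=shot('wrist');
a,b=[onz(p,u,.010) for u in ((118,262),(157,293))];print(a,b,(a+b)/2,np.degrees(np.arctan2(*(b-a)[1::-1])))
for o in lugs(p,(.407,-.256)): print(*o)
for o in lugs(p,(.421,.009)): print(*o)
```

```text
[ 0.3822 -0.2377  0.01  ] [ 0.428  -0.2706  0.01  ] [ 0.4051 -0.2541  0.01  ] -35.6953151167848
[ 0.382  -0.2385] 144.909364421577 117 [117.8632 262.5983]
[ 0.4295 -0.2727] -36.588889629978674 121 [158.281  294.8182]
[ 0.4461 -0.0073] -33.021350055697226 200 [180.63  54.14]
```

Request:
apply_moves(
  commands=[
    {"linear":[-0.666,-0.373,-0.143],"rot":[0,0,0.256],"grip":-1},
    {"linear":[-0.666,-0.373,-0.143],"rot":[0,0,0.256],"grip":-1},
    {"linear":[-0.666,-0.373,-0.143],"rot":[0,0,0.256],"grip":-1},
    {"linear":[-0.666,-0.373,-0.143],"rot":[0,0,0.256],"grip":-1},
    {"linear":[-0.666,-0.373,-0.143],"rot":[0,0,0.256],"grip":-1},
    {"linear":[-0.666,-0.373,-0.143],"rot":[0,0,0.256],"grip":-1},
    {"linear":[-0.666,-0.373,-0.143],"rot":[0,0,0.256],"grip":-1},
    {"linear":[-0.666,-0.373,-0.143],"rot":[0,0,0.256],"grip":-1},
  ],
)

```text
time: 14.25
ee_pos: [0.4053, -0.2545, 0.2476]
eef_rot: [0.309, 0.951, 0.0, -0.0]
ft_force: [-0.2, 0.4, 0.7]
width: 0.0869
```

```bash
cat >> h.py <<'E'
def st():
    s=r.read_state();np.set_printoptions(precision=4,suppress=True)
    a=2*np.arctan2(s['eef_rot'][1],s['eef_rot'][0]);print('t',s['time'],s['ee_pos'],'psi',round(np.degrees(a),2),'F',s['ft_force'],'w',round(s['width'],4));return s['ee_pos'],a
def near(p,c):
    for d in r.spot_point('can0',p):
        q=onz(p,d['location'],0)[:2]
        if np.hypot(*(q-c))<.07: print('spot',q,round(d['p'],2))
    for o in lugs(p,c): print('lug',*o)
E
python3 - <<'E'
from h import *
t,a=st();p=shot('wrist','w6.png');near(p,np.array([.406,-.2555]))
E
```

```text
t 14.25 [ 0.4053 -0.2545  0.2476] psi 144.04 F [-0.2477  0.3935  0.7187] w 0.0869
spot [ 0.4028 -0.2574] 0.81
lug [ 0.3822 -0.2395] 146.07988436061456 181 [317.1271 189.5856]
```

Request:
apply_moves(
  commands=[
    {"linear":[0.003,-0.007,-0.15],"rot":[0,0,0],"grip":-1},
    {"linear":[0.003,-0.007,-0.3],"rot":[0,0,0],"grip":-1},
    {"linear":[0.003,-0.007,-0.42],"rot":[0,0,0],"grip":-1},
    {"linear":[0.003,-0.007,-0.49],"rot":[0,0,0],"grip":-1},
    {"linear":[0.003,-0.007,-0.513],"rot":[0,0,0],"grip":-1},
    {"linear":[0.003,-0.007,-0.513],"rot":[0,0,0],"grip":-1},
    {"linear":[0.003,-0.007,-0.513],"rot":[0,0,0],"grip":1},
    {"linear":[0.003,-0.007,-0.513],"rot":[0,0,0],"grip":1},
    {"linear":[0.003,-0.007,-0.513],"rot":[0,0,0],"grip":1},
    {"linear":[0.003,-0.007,-0.513],"rot":[0,0,0],"grip":1},
    {"linear":[0.003,-0.007,-0.513],"rot":[0,0,0],"grip":1},
    {"linear":[0.003,-0.007,-0.513],"rot":[0,0,0],"grip":1},
    {"linear":[0.003,-0.007,-0.513],"rot":[0,0,0],"grip":1},
    {"linear":[0.003,-0.007,-0.513],"rot":[0,0,0],"grip":1},
    {"linear":[0.003,-0.007,-0.513],"rot":[0,0,0],"grip":1},
    {"linear":[0.003,-0.007,-0.513],"rot":[0,0,0],"grip":1},
    {"linear":[0.003,-0.007,-0.513],"rot":[0,0,0],"grip":1},
    {"linear":[0.003,-0.007,-0.513],"rot":[0,0,0],"grip":1},
    {"linear":[0.003,-0.007,-0.513],"rot":[0,0,0],"grip":1},
  ],
)

```text
time: 16.25
ee_pos: [0.406, -0.2572, 0.0944]
eef_rot: [0.307, 0.952, 0.0, -0.0]
ft_force: [-0.4, 0.4, -0.5]
width: 0.0183
```

Request:
apply_moves(
  commands=[
    {"linear":[0,0,0.15],"rot":[0,0,0],"grip":1},
    {"linear":[0,0,0.3],"rot":[0,0,0],"grip":1},
    {"linear":[0,0,0.45],"rot":[0,0,0],"grip":1},
    {"linear":[0.1,0.1,0.487],"rot":[0,0,0.05],"grip":1},
    {"linear":[0.2,0.21,0.487],"rot":[0,0,0.1],"grip":1},
    {"linear":[0.3,0.32,0.487],"rot":[0,0,0.15],"grip":1},
    {"linear":[0.4,0.42,0.487],"rot":[0,0,0.2],"grip":1},
    {"linear":[0.5,0.53,0.487],"rot":[0,0,0.2445],"grip":1},
    {"linear":[0.58,0.62,0.487],"rot":[0,0,0.2445],"grip":1},
    {"linear":[0.627,0.661,0.487],"rot":[0,0,0.2445],"grip":1},
    {"linear":[0.627,0.661,0.487],"rot":[0,0,0.2445],"grip":1},
    {"linear":[0.627,0.661,0.487],"rot":[0,0,0.2445],"grip":1},
  ],
)

```text
time: 17.45
ee_pos: [0.5938, -0.059, 0.2399]
eef_rot: [-0.072, 0.997, 0.0, -0.001]
ft_force: [-0.5, -0.6, -1.9]
width: 0.0178
```

```bash
cat >> h.py <<'E'
def held(p,t,a,off):
    """lug of held can: extent along tool x / lateral"""
    f=p['frame'].astype(int);w=(f.min(2)>150)&(f.max(2)-f.min(2)<60)
    x=np.array([np.cos(a),np.sin(a),0]);y=np.array([x[1],-x[0],0]);b=t-[0,0,off]
    c=proj(p,b+.031*x+[0,0,.008]).astype(int);c[1]-=0
    m=w[c[1]-18:c[1]+14,c[0]-17:c[0]+17];m=m.astype(np.uint8)
    n,l,s,ce=cv2.connectedComponentsWithStats(m)
    i=1+np.argmin([np.hypot(*(k-[17,18])) for k in ce[1:]]);u0,v0,ww,hh,ar=s[i]
    d=onz(p,(u0+ww/2-.5+c[0]-17,v0-.5+c[1]-18),b[2]+.004)-t
    print('held lug end (34):',d@x,'lat',d@y,'blob',ww,hh,ar)
E
python3 - <<'E'
from h import *
t,a=st();p=shot('wrist','w7.png');held(p,t,a,.0944);st()
E
```

```text
t 17.45 [ 0.5938 -0.059   0.2399] psi 188.22 F [-0.4904 -0.5747 -1.9357] w 0.0178
held lug end (34): 0.0381790910037858 lat -0.0006883899642261197 blob 34 26 797
t 17.5 [ 0.5936 -0.0598  0.2401] psi 188.15 F [ 0.243  -0.4913 -2.3066] w 0.0179
```

View pics/w7.png

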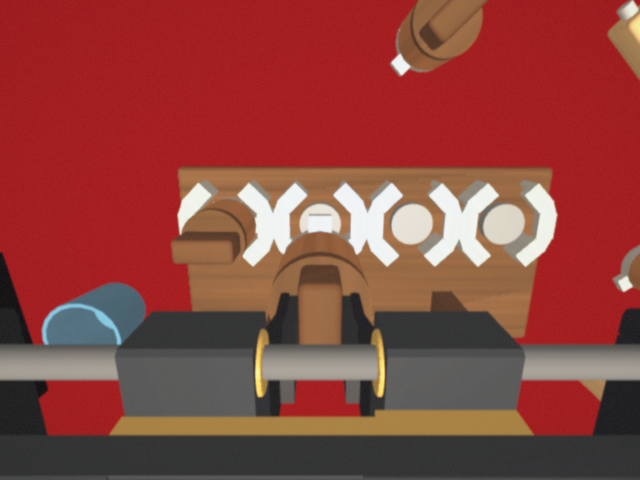

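Run:
```python
import cv2
for n in('w3','w4','w7'):
  f=cv2.imread(f'pics/{n}.png');print(n,[tuple(int(c) for c in f[r,319]) for r in range(206,232,1)])
```

```text
w3 [(38, 41, 173), (41, 45, 174), (52, 56, 172), (87, 94, 169), (126, 136, 165), (177, 183, 187), (233, 231, 226), (246, 245, 243), (247, 246, 244), (247, 246, 245), (247, 246, 244), (247, 246, 245), (247, 246, 245), (247, 246, 244), (247, 246, 245), (247, 246, 244), (247, 246, 245), (247, 246, 245), (247, 246, 244), (246, 246, 244), (243, 242, 239), (207, 212, 216), (121, 140, 177), (73, 108, 165), (67, 106, 164), (65, 104, 164)]
w4 [(64, 95, 137), (63, 97, 140), (73, 104, 145), (95, 116, 143), (122, 132, 142), (163, 166, 165), (218, 215, 207), (236, 233, 226), (239, 236, 229), (239, 236, 230), (239, 236, 230), (239, 236, 230), (239, 236, 230), (239, 237, 230), (239, 237, 230), (238, 236, 230), (238, 236, 230), (239, 237, 230), (239, 236, 230), (236, 234, 228), (223, 221, 216), (168, 172, 180), (95, 113, 147), (59, 89, 138), (57, 89, 139), (55, 87, 137)]
w7 [(218, 230, 234), (218, 230, 234), (218, 229, 234), (218, 229, 234), (217, 228, 233), (218, 229, 233), (214, 225, 230), (192, 209, 216), (160, 173, 180), (183, 184, 184), (229, 226, 221), (244, 241, 236), (245, 243, 239), (245, 243, 239), (245, 242, 239), (245, 243, 239), (245, 243, 239), (245, 243, 239), (245, 243, 240), (245, 243, 239), (245, 243, 239), (245, 243, 239), (245, 243, 239), (243, 241, 237), (227, 225, 220), (149, 158, 174)]
```

Request:
apply_moves(
  commands=[
    {"linear":[-0.01,0.001,0],"rot":[0,0,0],"grip":1},
    {"linear":[-0.01,0.001,-0.13],"rot":[0,0,0],"grip":1},
    {"linear":[-0.01,0.001,-0.25],"rot":[0,0,0],"grip":1},
    {"linear":[-0.01,0.001,-0.27],"rot":[0,0,0],"grip":1},
    {"linear":[-0.01,0.001,-0.3],"rot":[0,0,0],"grip":1},
    {"linear":[-0.01,0.001,-0.33],"rot":[0,0,0],"grip":1},
    {"linear":[-0.01,0.001,-0.36],"rot":[0,0,0],"grip":1},
    {"linear":[-0.01,0.001,-0.385],"rot":[0,0,0],"grip":1},
    {"linear":[-0.01,0.001,-0.405],"rot":[0,0,0],"grip":1},
    {"linear":[-0.01,0.001,-0.42],"rot":[0,0,0],"grip":1},
    {"linear":[-0.01,0.001,-0.427],"rot":[0,0,0],"grip":1},
    {"linear":[-0.01,0.001,-0.427],"rot":[0,0,0],"grip":1},
  ],
)

```text
time: 18.7
ee_pos: [0.592, -0.0586, 0.1133]
eef_rot: [-0.071, 0.997, -0.0, 0.001]
ft_force: [0.5, -0.4, 7.9]
width: 0.0179
```

Request:
apply_moves(
  commands=[
    {"linear":[0.0,0,-0.002],"rot":[0,0,-0.045],"grip":1},
    {"linear":[0.0,0.001,-0.003],"rot":[0,0,-0.09],"grip":1},
    {"linear":[0.0,0.002,-0.003],"rot":[0,0,-0.135],"grip":1},
    {"linear":[0.0,0.003,-0.003],"rot":[0,0,-0.18],"grip":1},
    {"linear":[0.001,0.004,-0.003],"rot":[0,0,-0.225],"grip":1},
    {"linear":[0.002,0.005,-0.003],"rot":[0,0,-0.27],"grip":1},
    {"linear":[0.003,0.006,-0.003],"rot":[0,0,-0.315],"grip":1},
    {"linear":[0.004,0.007,-0.003],"rot":[0,0,-0.36],"grip":1},
    {"linear":[0.004,0.008,-0.003],"rot":[0,0,-0.405],"grip":1},
    {"linear":[0.004,0.009,-0.003],"rot":[0,0,-0.45],"grip":1},
    {"linear":[0.004,0.009,-0.003],"rot":[0,0,-0.495],"grip":1},
    {"linear":[0.004,0.009,-0.003],"rot":[0,0,-0.502],"grip":1},
    {"linear":[0.004,0.009,-0.003],"rot":[0,0,-0.502],"grip":1},
    {"linear":[0.004,0.009,-0.003],"rot":[0,0,-0.502],"grip":1},
  ],
)

```text
time: 20.1
ee_pos: [0.5928, -0.0559, 0.1125]
eef_rot: [0.657, 0.754, 0.0, 0.001]
ft_force: [-1.6, -0.4, 7.6]
width: 0.0182
```

```bash
python3 -c "
from h import *
st();print(r.read_state()['torque'])"
```

```text
t 20.1 [ 0.5928 -0.0559  0.1125] psi 97.84 F [-1.6416 -0.4038  7.6314] w 0.0182
[-0.0303  0.385   0.0275]
```

Request:
apply_moves(
  commands=[
    {"linear":[0,0,0.01],"rot":[0,0,0],"grip":1},
    {"linear":[0,0,0.02],"rot":[0,0,0],"grip":1},
    {"linear":[0,0,0.02],"rot":[0,0,0],"grip":1},
    {"linear":[0,0,0.02],"rot":[0,0,0],"grip":-1},
    {"linear":[0,0,0.02],"rot":[0,0,0],"grip":-1},
    {"linear":[0,0,0.02],"rot":[0,0,0],"grip":-1},
    {"linear":[0,0,0.02],"rot":[0,0,0],"grip":-1},
    {"linear":[0,0,0.02],"rot":[0,0,0],"grip":-1},
    {"linear":[0,0,0.02],"rot":[0,0,0],"grip":-1},
    {"linear":[0,0,0.17],"rot":[0,0,0],"grip":-1},
    {"linear":[0,0,0.33],"rot":[0,0,0],"grip":-1},
    {"linear":[0,0,0.46],"rot":[0,0,0],"grip":-1},
    {"linear":[-0.573,0.216,0.46],"rot":[0,0,0.273],"grip":-1},
    {"linear":[-0.573,0.216,0.46],"rot":[0,0,0.273],"grip":-1},
    {"linear":[-0.573,0.216,0.46],"rot":[0,0,0.273],"grip":-1},
    {"linear":[-0.573,0.216,0.46],"rot":[0,0,0.273],"grip":-1},
    {"linear":[-0.573,0.216,0.46],"rot":[0,0,0.273],"grip":-1},
    {"linear":[-0.573,0.216,0.46],"rot":[0,0,0.273],"grip":-1},
    {"linear":[-0.573,0.216,0.46],"rot":[0,0,0.273],"grip":-1},
  ],
)

```text
time: 22.0
ee_pos: [0.4203, 0.009, 0.2498]
eef_rot: [0.283, 0.959, -0.0, 0.0]
ft_force: [-0.2, 0.7, 0.5]
width: 0.0872
```

Run:
```python
from h import *
t,a=st();p=shot('wrist','w8.png');near(p,np.array([.421,.009]));st()
```

```text
t 22.0 [0.4203 0.009  0.2498] psi 147.09 F [-0.1639  0.7031  0.5179] w 0.0872
spot [0.4232 0.0082] 0.84
lug [0.4009 0.0277] 137.00765077819145 182 [323.9066 189.8516]
t 22.1 [0.4204 0.009  0.2495] psi 146.79 F [-0.5592 -0.1812 -0.2331] w 0.0866
```

View pics/w8.png

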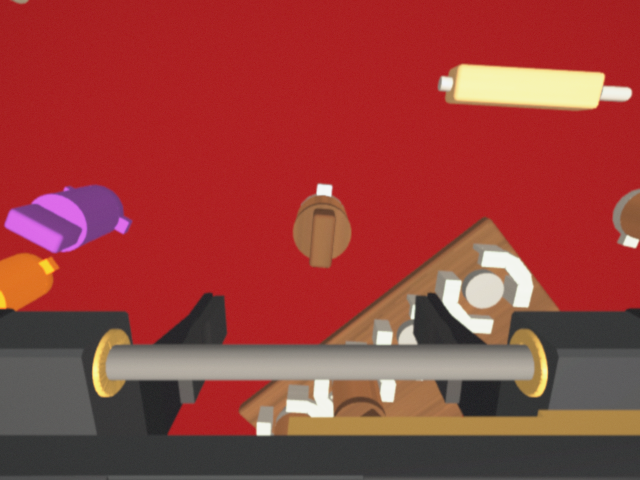

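Request:
apply_moves(
  commands=[
    {"linear":[0.012,-0.007,-0.15],"rot":[0,0,-0.022],"grip":-1},
    {"linear":[0.012,-0.007,-0.3],"rot":[0,0,-0.022],"grip":-1},
    {"linear":[0.012,-0.007,-0.42],"rot":[0,0,-0.022],"grip":-1},
    {"linear":[0.012,-0.007,-0.49],"rot":[0,0,-0.022],"grip":-1},
    {"linear":[0.012,-0.007,-0.52],"rot":[0,0,-0.022],"grip":-1},
    {"linear":[0.012,-0.007,-0.52],"rot":[0,0,-0.022],"grip":-1},
    {"linear":[0.012,-0.007,-0.52],"rot":[0,0,-0.022],"grip":1},
    {"linear":[0.012,-0.007,-0.52],"rot":[0,0,-0.022],"grip":1},
    {"linear":[0.012,-0.007,-0.52],"rot":[0,0,-0.022],"grip":1},
    {"linear":[0.012,-0.007,-0.52],"rot":[0,0,-0.022],"grip":1},
    {"linear":[0.012,-0.007,-0.52],"rot":[0,0,-0.022],"grip":1},
    {"linear":[0.012,-0.007,-0.52],"rot":[0,0,-0.022],"grip":1},
    {"linear":[0.012,-0.007,-0.52],"rot":[0,0,-0.022],"grip":1},
    {"linear":[0.012,-0.007,-0.52],"rot":[0,0,-0.022],"grip":1},
    {"linear":[0.012,-0.007,-0.52],"rot":[0,0,-0.022],"grip":1},
    {"linear":[0.012,-0.007,-0.52],"rot":[0,0,-0.022],"grip":1},
    {"linear":[0.012,-0.007,-0.52],"rot":[0,0,-0.022],"grip":1},
    {"linear":[0.012,-0.007,-0.52],"rot":[0,0,-0.022],"grip":1},
    {"linear":[0.012,-0.007,-0.52],"rot":[0,0,-0.022],"grip":1},
  ],
)

```text
time: 24.0
ee_pos: [0.4239, 0.0068, 0.0934]
eef_rot: [0.317, 0.948, 0.0, -0.0]
ft_force: [0.2, 0.6, -1.5]
width: 0.0178
```

Request:
apply_moves(
  commands=[
    {"linear":[0,0,0.15],"rot":[0,0,0],"grip":1},
    {"linear":[0,0,0.3],"rot":[0,0,0],"grip":1},
    {"linear":[0,0,0.45],"rot":[0,0,0],"grip":1},
    {"linear":[0.1,0.01,0.489],"rot":[0,0,0.05],"grip":1},
    {"linear":[0.2,0.02,0.489],"rot":[0,0,0.1],"grip":1},
    {"linear":[0.3,0.03,0.489],"rot":[0,0,0.15],"grip":1},
    {"linear":[0.4,0.05,0.489],"rot":[0,0,0.2],"grip":1},
    {"linear":[0.48,0.061,0.489],"rot":[0,0,0.25],"grip":1},
    {"linear":[0.527,0.061,0.489],"rot":[0,0,0.2506],"grip":1},
    {"linear":[0.527,0.061,0.489],"rot":[0,0,0.2506],"grip":1},
    {"linear":[0.527,0.061,0.489],"rot":[0,0,0.2506],"grip":1},
    {"linear":[0.527,0.061,0.489],"rot":[0,0,0.2506],"grip":1},
  ],
)

```text
time: 25.2
ee_pos: [0.5814, 0.0251, 0.2402]
eef_rot: [-0.07, 0.998, -0.0, -0.0]
ft_force: [0.5, -0.2, -2.4]
width: 0.0178
```

```bash
cat >> h.py <<'E'
def lugrow(p):
    g=p['frame'].astype(int)
    print('rows',[(q,int(g[q,320].min()),int(g[q,320].max())) for q in range(206,236)])
E
python3 - <<'E'
from h import *
t,a=st();p=shot('wrist','w9.png');lugrow(p);st()
E
```

```text
t 25.2 [0.5814 0.0251 0.2402] psi 188.08 F [ 0.5304 -0.2053 -2.3805] w 0.0178
rows [(206, 198, 220), (207, 178, 201), (208, 143, 163), (209, 151, 158), (210, 198, 207), (211, 224, 235), (212, 230, 239), (213, 230, 239), (214, 230, 239), (215, 230, 239), (216, 230, 238), (217, 230, 239), (218, 230, 239), (219, 230, 239), (220, 230, 238), (221, 231, 238), (222, 230, 238), (223, 228, 236), (224, 217, 224), (225, 174, 181), (226, 99, 146), (227, 60, 138), (228, 55, 138), (229, 56, 138), (230, 54, 136), (231, 53, 136), (232, 55, 137), (233, 57, 139), (234, 57, 138), (235, 53, 136)]
t 25.25 [0.5815 0.025  0.2404] psi 188.08 F [ 0.1746 -0.0169 -1.3588] w 0.018
```

Request:
apply_moves(
  commands=[
    {"linear":[0.002,0.001,-0.13],"rot":[0,0,0],"grip":1},
    {"linear":[0.002,0.001,-0.25],"rot":[0,0,0],"grip":1},
    {"linear":[0.002,0.001,-0.27],"rot":[0,0,0],"grip":1},
    {"linear":[0.002,0.001,-0.3],"rot":[0,0,0],"grip":1},
    {"linear":[0.002,0.001,-0.33],"rot":[0,0,0],"grip":1},
    {"linear":[0.002,0.001,-0.36],"rot":[0,0,0],"grip":1},
    {"linear":[0.002,0.001,-0.385],"rot":[0,0,0],"grip":1},
    {"linear":[0.002,0.001,-0.405],"rot":[0,0,0],"grip":1},
    {"linear":[0.002,0.001,-0.42],"rot":[0,0,0],"grip":1},
    {"linear":[0.002,0.001,-0.43],"rot":[0,0,0],"grip":1},
    {"linear":[0.002,0.001,-0.43],"rot":[0,0,0],"grip":1},
    {"linear":[0.002,0.001,-0.43],"rot":[0,0,0],"grip":1},
  ],
)

```text
time: 26.45
ee_pos: [0.5834, 0.0255, 0.1121]
eef_rot: [-0.071, 0.997, -0.0, 0.001]
ft_force: [-1.2, -0.1, 7.4]
width: 0.0177
```

Request:
apply_moves(
  commands=[
    {"linear":[0.0,0,-0.003],"rot":[0,0,-0.045],"grip":1},
    {"linear":[0.0,0,-0.003],"rot":[0,0,-0.09],"grip":1},
    {"linear":[0.0,0,-0.003],"rot":[0,0,-0.135],"grip":1},
    {"linear":[0.0,0,-0.003],"rot":[0,0,-0.18],"grip":1},
    {"linear":[0,0,-0.003],"rot":[0,0,-0.225],"grip":1},
    {"linear":[0,0,-0.003],"rot":[0,0,-0.27],"grip":1},
    {"linear":[0,0,-0.003],"rot":[0,0,-0.315],"grip":1},
    {"linear":[0,0,-0.003],"rot":[0,0,-0.36],"grip":1},
    {"linear":[0,0,-0.003],"rot":[0,0,-0.405],"grip":1},
    {"linear":[0,0,-0.003],"rot":[0,0,-0.45],"grip":1},
    {"linear":[0,0,-0.003],"rot":[0,0,-0.495],"grip":1},
    {"linear":[0,0,-0.003],"rot":[0,0,-0.502],"grip":1},
    {"linear":[0,0,-0.003],"rot":[0,0,-0.502],"grip":1},
    {"linear":[0,0,-0.003],"rot":[0,0,-0.502],"grip":1},
  ],
)

```text
time: 27.85
ee_pos: [0.5833, 0.0251, 0.1113]
eef_rot: [0.658, 0.753, 0.0, 0.001]
ft_force: [-0.9, -1.8, 7.5]
width: 0.0177
```

```bash
python3 -c "
from h import *
st();print(r.read_state()['torque'])"
```

```text
t 27.85 [0.5833 0.0251 0.1113] psi 97.75 F [-0.9308 -1.7764  7.5168] w 0.0177
[-0.4117  0.3368 -0.0221]
```

Request:
apply_moves(
  commands=[
    {"linear":[0,0,0.01],"rot":[0,0,0],"grip":1},
    {"linear":[0,0,0.022],"rot":[0,0,0],"grip":1},
    {"linear":[0,0,0.022],"rot":[0,0,0],"grip":1},
    {"linear":[0,0,0.022],"rot":[0,0,0],"grip":-1},
    {"linear":[0,0,0.022],"rot":[0,0,0],"grip":-1},
    {"linear":[0,0,0.022],"rot":[0,0,0],"grip":-1},
    {"linear":[0,0,0.022],"rot":[0,0,0],"grip":-1},
    {"linear":[0,0,0.022],"rot":[0,0,0],"grip":-1},
    {"linear":[0,0,0.022],"rot":[0,0,0],"grip":-1},
    {"linear":[0,0,0.17],"rot":[0,0,0],"grip":-1},
    {"linear":[0,0,0.33],"rot":[0,0,0],"grip":-1},
    {"linear":[0,0,0.464],"rot":[0,0,0],"grip":-1},
    {"linear":[0.06,0.847,0.464],"rot":[0,0,0.19],"grip":-1},
    {"linear":[0.06,0.847,0.464],"rot":[0,0,0.19],"grip":-1},
    {"linear":[0.06,0.847,0.464],"rot":[0,0,0.19],"grip":-1},
    {"linear":[0.06,0.847,0.464],"rot":[0,0,0.19],"grip":-1},
    {"linear":[0.06,0.847,0.464],"rot":[0,0,0.19],"grip":-1},
    {"linear":[0.06,0.847,0.464],"rot":[0,0,0.19],"grip":-1},
    {"linear":[0.06,0.847,0.464],"rot":[0,0,0.19],"grip":-1},
    {"linear":[0.06,0.847,0.464],"rot":[0,0,0.19],"grip":-1},
  ],
)

```text
time: 29.85
ee_pos: [0.6012, 0.2781, 0.2493]
eef_rot: [0.408, 0.913, -0.0, 0.0]
ft_force: [-0.1, 0.2, -0.4]
width: 0.0867
```

Run:
```python
from h import *
t,a=st();p=shot('wrist','w10.png');near(p,np.array([.601,.279]));st()
```

```text
t 29.85 [0.6012 0.2781 0.2493] psi 131.88 F [-0.0987  0.164  -0.4091] w 0.0867
lug [0.5754 0.3055] 134.03785146517197 183 [317.8743 178.776 ]
t 29.95 [0.6014 0.2774 0.2496] psi 131.81 F [1.2286 0.1275 0.0204] w 0.0866
```

View pics/w10.png

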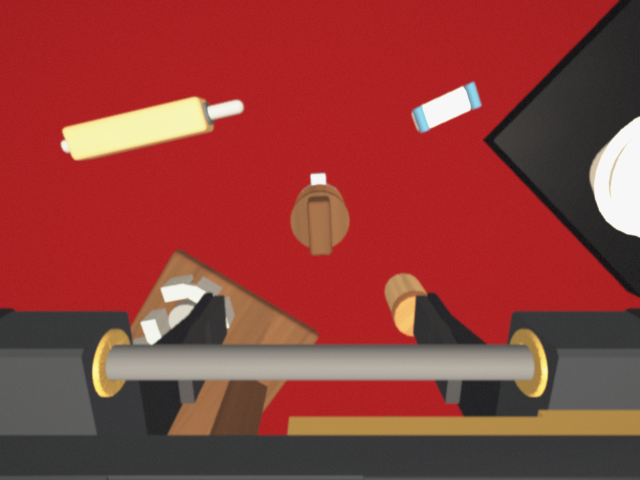

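Request:
apply_moves(
  commands=[
    {"linear":[-0.016,0.017,-0.15],"rot":[0,0,0],"grip":-1},
    {"linear":[-0.016,0.017,-0.3],"rot":[0,0,0],"grip":-1},
    {"linear":[-0.016,0.017,-0.42],"rot":[0,0,0],"grip":-1},
    {"linear":[-0.016,0.017,-0.49],"rot":[0,0,0],"grip":-1},
    {"linear":[-0.016,0.017,-0.52],"rot":[0,0,0],"grip":-1},
    {"linear":[-0.016,0.017,-0.52],"rot":[0,0,0],"grip":-1},
    {"linear":[-0.016,0.017,-0.52],"rot":[0,0,0],"grip":1},
    {"linear":[-0.016,0.017,-0.52],"rot":[0,0,0],"grip":1},
    {"linear":[-0.016,0.017,-0.52],"rot":[0,0,0],"grip":1},
    {"linear":[-0.016,0.017,-0.52],"rot":[0,0,0],"grip":1},
    {"linear":[-0.016,0.017,-0.52],"rot":[0,0,0],"grip":1},
    {"linear":[-0.016,0.017,-0.52],"rot":[0,0,0],"grip":1},
    {"linear":[-0.016,0.017,-0.52],"rot":[0,0,0],"grip":1},
    {"linear":[-0.016,0.017,-0.52],"rot":[0,0,0],"grip":1},
    {"linear":[-0.016,0.017,-0.52],"rot":[0,0,0],"grip":1},
    {"linear":[-0.016,0.017,-0.52],"rot":[0,0,0],"grip":1},
    {"linear":[-0.016,0.017,-0.52],"rot":[0,0,0],"grip":1},
    {"linear":[-0.016,0.017,-0.52],"rot":[0,0,0],"grip":1},
    {"linear":[-0.016,0.017,-0.52],"rot":[0,0,0],"grip":1},
  ],
)

```text
time: 31.85
ee_pos: [0.5958, 0.2846, 0.0934]
eef_rot: [0.407, 0.913, -0.0, -0.0]
ft_force: [-1.2, -0.4, 0.3]
width: 0.0179
```

Request:
apply_moves(
  commands=[
    {"linear":[0,0,0.15],"rot":[0,0,0],"grip":1},
    {"linear":[0,0,0.3],"rot":[0,0,0],"grip":1},
    {"linear":[0,0,0.45],"rot":[0,0,0],"grip":1},
    {"linear":[-0.01,-0.1,0.489],"rot":[0,0,0.045],"grip":1},
    {"linear":[-0.02,-0.2,0.489],"rot":[0,0,0.09],"grip":1},
    {"linear":[-0.04,-0.3,0.489],"rot":[0,0,0.135],"grip":1},
    {"linear":[-0.06,-0.4,0.489],"rot":[0,0,0.18],"grip":1},
    {"linear":[-0.07,-0.5,0.489],"rot":[0,0,0.225],"grip":1},
    {"linear":[-0.084,-0.56,0.489],"rot":[0,0,0.27],"grip":1},
    {"linear":[-0.084,-0.583,0.489],"rot":[0,0,0.312],"grip":1},
    {"linear":[-0.084,-0.583,0.489],"rot":[0,0,0.312],"grip":1},
    {"linear":[-0.084,-0.583,0.489],"rot":[0,0,0.312],"grip":1},
    {"linear":[-0.084,-0.583,0.489],"rot":[0,0,0.312],"grip":1},
  ],
)

```text
time: 33.15
ee_pos: [0.5706, 0.1108, 0.2401]
eef_rot: [-0.07, 0.998, 0.0, -0.0]
ft_force: [1.2, 0.5, -1.5]
width: 0.0174
```

Run:
```python
from h import *
t,a=st();p=shot('wrist','w11.png');lugrow(p);st()
```

```text
t 33.15 [0.5706 0.1108 0.2401] psi 188.02 F [ 1.1633  0.5431 -1.4672] w 0.0174
rows [(206, 213, 229), (207, 210, 228), (208, 212, 229), (209, 212, 229), (210, 207, 225), (211, 181, 205), (212, 148, 165), (213, 173, 176), (214, 217, 224), (215, 233, 241), (216, 235, 242), (217, 236, 243), (218, 236, 243), (219, 235, 242), (220, 236, 243), (221, 235, 242), (222, 236, 242), (223, 236, 242), (224, 236, 242), (225, 236, 242), (226, 236, 242), (227, 235, 241), (228, 224, 231), (229, 180, 191), (230, 105, 155), (231, 64, 147), (232, 61, 147), (233, 59, 146), (234, 59, 147), (235, 59, 146)]
t 33.2 [0.5706 0.1108 0.2401] psi 188.07 F [-0.5    -0.2176 -1.0161] w 0.0178
```

Request:
apply_moves(
  commands=[
    {"linear":[-0.007,-0.005,-0.13],"rot":[0,0,0],"grip":1},
    {"linear":[-0.007,-0.005,-0.25],"rot":[0,0,0],"grip":1},
    {"linear":[-0.007,-0.005,-0.27],"rot":[0,0,0],"grip":1},
    {"linear":[-0.007,-0.005,-0.3],"rot":[0,0,0],"grip":1},
    {"linear":[-0.007,-0.005,-0.33],"rot":[0,0,0],"grip":1},
    {"linear":[-0.007,-0.005,-0.36],"rot":[0,0,0],"grip":1},
    {"linear":[-0.007,-0.005,-0.385],"rot":[0,0,0],"grip":1},
    {"linear":[-0.007,-0.005,-0.405],"rot":[0,0,0],"grip":1},
    {"linear":[-0.007,-0.005,-0.42],"rot":[0,0,0],"grip":1},
    {"linear":[-0.007,-0.005,-0.43],"rot":[0,0,0],"grip":1},
    {"linear":[-0.007,-0.005,-0.43],"rot":[0,0,0],"grip":1},
    {"linear":[-0.007,-0.005,-0.43],"rot":[0,0,0],"grip":1},
  ],
)

```text
time: 34.4
ee_pos: [0.5693, 0.1084, 0.1121]
eef_rot: [-0.071, 0.997, 0.0, 0.001]
ft_force: [-0.5, -0.0, 6.0]
width: 0.0176
```

Request:
apply_moves(
  commands=[
    {"linear":[0.0,0,-0.003],"rot":[0,0,-0.045],"grip":1},
    {"linear":[0.0,0.001,-0.004],"rot":[0,0,-0.09],"grip":1},
    {"linear":[0.0,0.002,-0.004],"rot":[0,0,-0.135],"grip":1},
    {"linear":[0.0,0.003,-0.004],"rot":[0,0,-0.18],"grip":1},
    {"linear":[0.001,0.004,-0.004],"rot":[0,0,-0.225],"grip":1},
    {"linear":[0.002,0.005,-0.004],"rot":[0,0,-0.27],"grip":1},
    {"linear":[0.003,0.006,-0.004],"rot":[0,0,-0.315],"grip":1},
    {"linear":[0.004,0.007,-0.004],"rot":[0,0,-0.36],"grip":1},
    {"linear":[0.005,0.008,-0.004],"rot":[0,0,-0.405],"grip":1},
    {"linear":[0.005,0.008,-0.004],"rot":[0,0,-0.45],"grip":1},
    {"linear":[0.005,0.008,-0.004],"rot":[0,0,-0.495],"grip":1},
    {"linear":[0.005,0.008,-0.004],"rot":[0,0,-0.502],"grip":1},
    {"linear":[0.005,0.008,-0.004],"rot":[0,0,-0.502],"grip":1},
    {"linear":[0.005,0.008,-0.004],"rot":[0,0,-0.502],"grip":1},
  ],
)

```text
time: 35.8
ee_pos: [0.5712, 0.1107, 0.1113]
eef_rot: [0.658, 0.753, 0.001, 0.001]
ft_force: [1.1, -0.3, 7.1]
width: 0.0181
```

```bash
python3 -c "
from h import *
st();print(r.read_state()['torque'])"
```

```text
t 35.8 [0.5712 0.1107 0.1113] psi 97.75 F [ 1.0962 -0.3112  7.1184] w 0.0181
[-0.1991 -0.0609 -0.0746]
```

Request:
apply_moves(
  commands=[
    {"linear":[0,0,0.01],"rot":[0,0,0],"grip":1},
    {"linear":[0,0,0.022],"rot":[0,0,0],"grip":1},
    {"linear":[0,0,0.022],"rot":[0,0,0],"grip":1},
    {"linear":[0,0,0.022],"rot":[0,0,0],"grip":-1},
    {"linear":[0,0,0.022],"rot":[0,0,0],"grip":-1},
    {"linear":[0,0,0.022],"rot":[0,0,0],"grip":-1},
    {"linear":[0,0,0.022],"rot":[0,0,0],"grip":-1},
    {"linear":[0,0,0.022],"rot":[0,0,0],"grip":-1},
    {"linear":[0,0,0.022],"rot":[0,0,0],"grip":-1},
    {"linear":[0,0,0.17],"rot":[0,0,0],"grip":-1},
    {"linear":[0,0,0.33],"rot":[0,0,0],"grip":-1},
    {"linear":[0,0,0.5],"rot":[0,0,0],"grip":-1},
    {"linear":[-0.4,0.38,0.63],"rot":[0,0,0],"grip":-1},
    {"linear":[-0.4,0.38,0.63],"rot":[0,0,0],"grip":-1},
    {"linear":[-0.4,0.38,0.63],"rot":[0,0,0],"grip":-1},
    {"linear":[-0.4,0.38,0.63],"rot":[0,0,0],"grip":-1},
    {"linear":[-0.4,0.38,0.63],"rot":[0,0,0],"grip":-1},
  ],
)

```text
time: 37.5
ee_pos: [0.4481, 0.2276, 0.3004]
eef_rot: [0.656, 0.755, 0.001, 0.0]
ft_force: [0.7, 0.5, -0.3]
width: 0.0868
```

Run:
```python
from h import *
t,a=st();p=shot('wrist','w12.png');T=shot('top','top12.png');S=shot('side','side12.png');st()
for n in ['bar','fixed_tip','sprung_tip']:
  L=[r.spot_point(n,q) for q in (p,T,S)];print(n,[ (onz(q,l[0]['location'],.015),round(l[0]['p'],2)) if l else None for q,l in zip((p,T,S),L)])
a=cv2.imread('pics/top12.png')[150:300,200:440];b=cv2.imread('pics/side12.png')[170:330,210:400];
a=cv2.resize(a,(640,400),interpolation=cv2.INTER_CUBIC)
cv2.imwrite('pics/c.png',cv2.resize(b,(700,590),interpolation=cv2.INTER_CUBIC))
```

```text
t 37.5 [0.4481 0.2276 0.3004] psi 98.08 F [ 0.6744  0.517  -0.2843] w 0.0868
t 37.65 [0.4508 0.2236 0.2987] psi 97.69 F [ 1.028  -0.7108  0.3675] w 0.0871
bar [(array([0.42  , 0.2284, 0.015 ]), 0.93), (array([ 0.7229, -0.2604,  0.015 ]), 0.48), (array([0.4271, 0.2283, 0.015 ]), 0.89)]
fixed_tip [(array([0.3737, 0.1674, 0.015 ]), 0.58), None, (array([0.3745, 0.159 , 0.015 ]), 0.7)]
sprung_tip [(array([0.4793, 0.31  , 0.015 ]), 0.9), None, (array([0.4795, 0.3086, 0.015 ]), 0.47)]
```

View pics/w12.png

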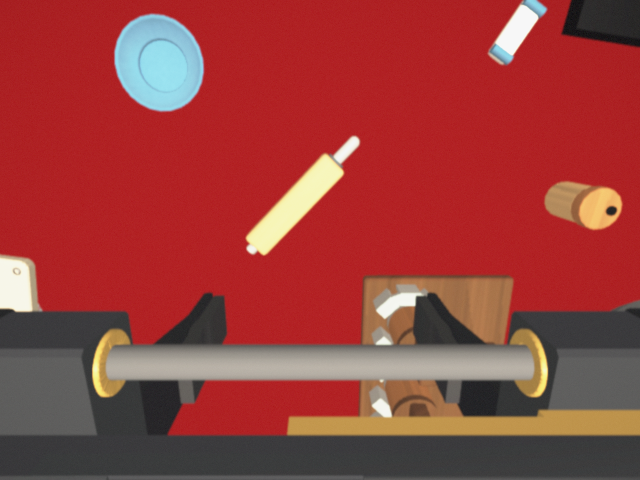

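View pics/c.png

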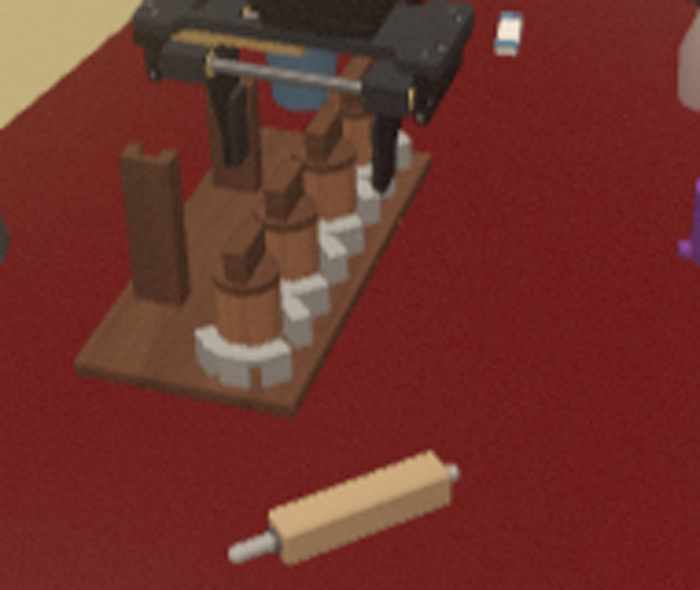

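Request:
apply_moves(
  commands=[
    {"linear":[-0.09,0.015,-0.2],"rot":[0,0,-0.2456],"grip":-1},
    {"linear":[-0.09,0.015,-0.2],"rot":[0,0,-0.2456],"grip":-1},
    {"linear":[-0.09,0.015,-0.2],"rot":[0,0,-0.2456],"grip":-1},
    {"linear":[-0.09,0.015,-0.2],"rot":[0,0,-0.2456],"grip":-1},
    {"linear":[-0.09,0.015,-0.2],"rot":[0,0,-0.2456],"grip":-1},
    {"linear":[-0.09,0.015,-0.2],"rot":[0,0,-0.2456],"grip":-1},
    {"linear":[-0.09,0.015,-0.2],"rot":[0,0,-0.2456],"grip":-1},
    {"linear":[-0.09,0.015,-0.2],"rot":[0,0,-0.2456],"grip":-1},
    {"linear":[-0.09,0.015,-0.2],"rot":[0,0,-0.2456],"grip":-1},
  ],
)

```text
time: 39.0
ee_pos: [0.4231, 0.2291, 0.239]
eef_rot: [0.892, 0.452, 0.0, 0.0]
ft_force: [0.2, -0.4, 0.7]
width: 0.0874
```

Run:
```python
from h import *
t,a=st();p=shot('wrist','w13.png');st()
f=p['frame'].astype(int)
# pale wood: bright top face
m=((f[...,0]>200)&(f[...,1]>185)&(f[...,2]<215)&(f[...,0]-f[...,2]>35)).astype(np.uint8);m[300:]=0
n,l,s,ce=cv2.connectedComponentsWithStats(m)
i=1+np.argmax(s[1:,4]);print(s[i],ce[i])
c,_=cv2.findContours((l==i).astype(np.uint8),cv2.RETR_EXTERNAL,cv2.CHAIN_APPROX_NONE)
P=np.array([onz(p,q[0],.03)[:2] for q in c[0]])*1000
rc=cv2.minAreaRect(P.astype(np.float32));print('wood top',rc)
for n in ['bar','fixed_tip','sprung_tip']:
  for d in r.spot_point(n,p)[:1]: print(n,d['location'],d['p'],onz(p,d['location'],.015))
x=np.array([np.cos(a),np.sin(a)]);y=np.array([x[1],-x[0]]);q=np.array(rc[0])/1000-t[:2];print('centre rel tool',q@x,q@y)
```

```text
t 39.0 [0.4231 0.2291 0.239 ] psi 53.69 F [ 0.2439 -0.3831  0.6507] w 0.0874
t 39.05 [0.4231 0.2291 0.239 ] psi 53.66 F [-0.6961  0.1743 -0.2259] w 0.0868
[ 301  155   32  135 4080] [316.8549 220.237 ]
wood top ((420.5177307128906, 229.3921356201172), (128.8081817626953, 28.551239013671875), 54.041526794433594)
bar [316.5, 222.2] 0.95 [0.42   0.2295 0.015 ]
fixed_tip [317.9, 295.5] 0.97 [0.3751 0.1662 0.015 ]
sprung_tip [316.3, 112.0] 0.96 [0.4801 0.3112 0.015 ]
centre rel tool -0.001330072032185397 -0.0022411298749510796
```

View pics/w13.png

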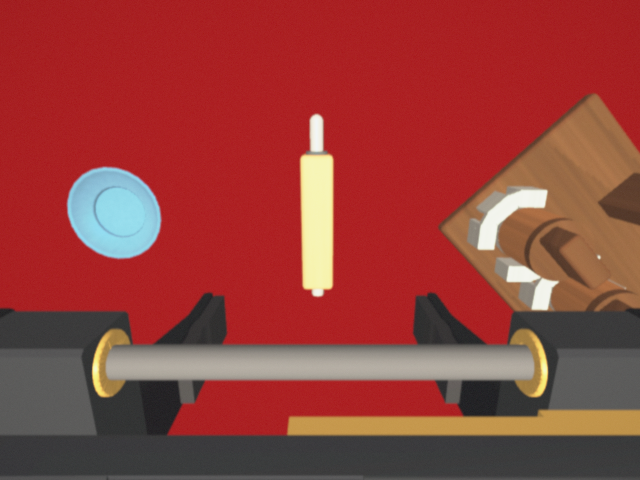

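Request:
apply_moves(
  newtons=50,
  commands=[
    {"linear":[-0.009,0.002,-0.15],"rot":[0,0,0.002],"grip":-1},
    {"linear":[-0.009,0.002,-0.3],"rot":[0,0,0.002],"grip":-1},
    {"linear":[-0.009,0.002,-0.45],"rot":[0,0,0.002],"grip":-1},
    {"linear":[-0.009,0.002,-0.58],"rot":[0,0,0.002],"grip":-1},
    {"linear":[-0.009,0.002,-0.66],"rot":[0,0,0.002],"grip":-1},
    {"linear":[-0.009,0.002,-0.7],"rot":[0,0,0.002],"grip":-1},
    {"linear":[-0.009,0.002,-0.72],"rot":[0,0,0.002],"grip":-1},
    {"linear":[-0.009,0.002,-0.72],"rot":[0,0,0.002],"grip":-1},
    {"linear":[-0.009,0.002,-0.72],"rot":[0,0,0.002],"grip":-1},
  ],
)

```text
time: 40.1
ee_pos: [0.4212, 0.2302, 0.0242]
eef_rot: [0.891, 0.453, 0.001, 0.0]
ft_force: [-0.2, 0.4, 0.2]
width: 0.087
```

Request:
apply_moves(
  newtons=50,
  commands=[
    {"linear":[0,0,-0.005],"rot":[0,0,0],"grip":-1},
    {"linear":[0,0,-0.005],"rot":[0,0,0],"grip":1},
    {"linear":[0,0,-0.005],"rot":[0,0,0],"grip":1},
    {"linear":[0,0,-0.005],"rot":[0,0,0],"grip":1},
    {"linear":[0,0,-0.005],"rot":[0,0,0],"grip":1},
    {"linear":[0,0,-0.005],"rot":[0,0,0],"grip":1},
    {"linear":[0,0,-0.005],"rot":[0,0,0],"grip":1},
    {"linear":[0,0,-0.005],"rot":[0,0,0],"grip":1},
    {"linear":[0,0,-0.005],"rot":[0,0,0],"grip":1},
    {"linear":[0,0,-0.005],"rot":[0,0,0],"grip":1},
    {"linear":[0,0,-0.005],"rot":[0,0,0],"grip":1},
    {"linear":[0,0,-0.005],"rot":[0,0,0],"grip":1},
  ],
)

```text
time: 41.3
ee_pos: [0.4204, 0.2298, 0.0215]
eef_rot: [0.891, 0.453, 0.0, 0.0]
ft_force: [0.4, -0.6, 0.1]
width: 0.0293
```

Run:
```python
from h import *
st()
# caddy pose from locked sockets (TCP-based), seat etc.
y=np.radians(8.1);q=None
s=np.array([[.6055,-.1432],[.5935,-.059],[.5825,.0252],[.571,.109]])
c,si=np.cos(y),np.sin(y)
o=np.mean([a-np.array([c*X[0]-si*X[1],si*X[0]+c*X[1]]) for a,X in zip(s,SO)],0);print('caddy',o)
for n,X in dict(seat=(.06,-.008,.105),hover=(.06,-.023,.142),push=(.06,.005,.142),hole=(.06,-.073,.105),slot=(.06,.085,.105),posttopL=(.06,-.073,.122),postTop=(.06,.073,.150)).items(): print(n,W((o[0],o[1],y),X))
```

```text
t 41.3 [0.4204 0.2298 0.0215] psi 53.93 F [ 0.3887 -0.5823  0.0694] w 0.0293
caddy [ 0.6228 -0.0121]
seat [ 0.6833 -0.0115  0.105 ]
hover [ 0.6854 -0.0264  0.142 ]
push [0.6815 0.0013 0.142 ]
hole [ 0.6925 -0.0759  0.105 ]
slot [0.6702 0.0805 0.105 ]
posttopL [ 0.6925 -0.0759  0.122 ]
postTop [0.6719 0.0687 0.15  ]
```

Request:
apply_moves(
  commands=[
    {"linear":[0,0,0.12],"rot":[0,0,0],"grip":1},
    {"linear":[0,0,0.27],"rot":[0,0,0],"grip":1},
    {"linear":[0,0,0.42],"rot":[0,0,0],"grip":1},
    {"linear":[0,0,0.57],"rot":[0,0,0],"grip":1},
    {"linear":[0,0,0.7],"rot":[0,0,0],"grip":1},
    {"linear":[0.09,-0.085,0.728],"rot":[0,0,0.04],"grip":1},
    {"linear":[0.18,-0.17,0.728],"rot":[0,0,0.08],"grip":1},
    {"linear":[0.27,-0.26,0.728],"rot":[0,0,0.12],"grip":1},
    {"linear":[0.37,-0.36,0.728],"rot":[0,0,0.16],"grip":1},
    {"linear":[0.47,-0.46,0.728],"rot":[0,0,0.2],"grip":1},
    {"linear":[0.57,-0.56,0.728],"rot":[0,0,0.2455],"grip":1},
    {"linear":[0.67,-0.65,0.728],"rot":[0,0,0.2455],"grip":1},
    {"linear":[0.76,-0.74,0.728],"rot":[0,0,0.2455],"grip":1},
    {"linear":[0.84,-0.81,0.728],"rot":[0,0,0.2455],"grip":1},
    {"linear":[0.883,-0.854,0.728],"rot":[0,0,0.2455],"grip":1},
    {"linear":[0.883,-0.854,0.728],"rot":[0,0,0.2455],"grip":1},
    {"linear":[0.883,-0.854,0.728],"rot":[0,0,0.2455],"grip":1},
    {"linear":[0.883,-0.854,0.728],"rot":[0,0,0.2455],"grip":1},
  ],
)

```text
time: 43.1
ee_pos: [0.6848, -0.0252, 0.2398]
eef_rot: [0.655, 0.756, 0.0, -0.0]
ft_force: [0.6, -0.3, -1.3]
width: 0.0298
```

Run:
```python
from h import *
t,a=st();p=shot('wrist','w14.png');st()
x=np.array([np.cos(a),np.sin(a),0]);y=np.array([x[1],-x[0],0])
for n,z in (('sprung_tip',t[2]-.0065),('fixed_tip',t[2]-.0065),('slot_cup',.105),('bar',t[2]-.0065),('hole_cup',.105)):
  for d in r.spot_point(n,p)[:2]:
    q=onz(p,d['location'],z);print(n,np.round(d['location'],1),round(d['p'],2),q,'rel',(q-t)@x,(q-t)@y)
print('slot top expected px',proj(p,(.6719,.0687,.150)),proj(p,(.6702,.0805,.150)))
```

```text
t 43.1 [ 0.6848 -0.0252  0.2398] psi 98.19 F [ 0.6434 -0.3114 -1.2965] w 0.0298
t 43.15 [ 0.6848 -0.0252  0.2401] psi 98.2 F [ 0.4859  0.7936 -1.5637] w 0.0299
sprung_tip [318.8  81.3] 0.6 [0.6713 0.0726 0.2333] rel 0.0986803364796545 0.0006225902938856968
bar [317.7 328.7] 0.89 [ 0.685  -0.0263  0.2333] rel -0.00118448053985723 9.424366208248543e-05
slot top expected px [319.1962 107.9735] [319.1904  85.4578]
```

View pics/w14.png

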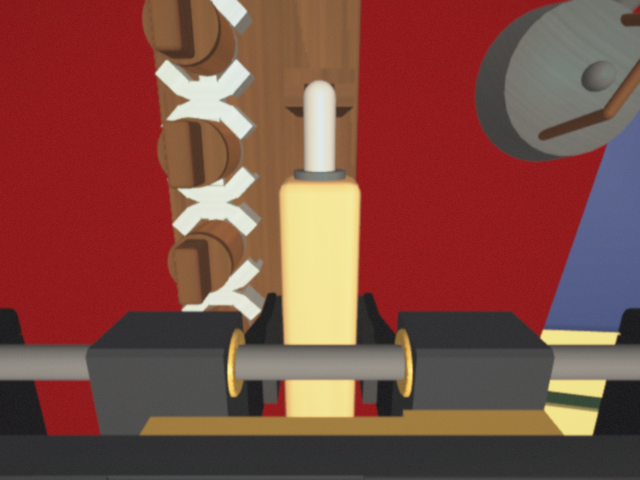

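Request:
apply_moves(
  commands=[
    {"linear":[0.001,0,-0.08],"rot":[0,0,0],"grip":1},
    {"linear":[0.001,0,-0.16],"rot":[0,0,0],"grip":1},
    {"linear":[0.001,0,-0.22],"rot":[0,0,0],"grip":1},
    {"linear":[0.001,0,-0.25],"rot":[0,0,0],"grip":1},
    {"linear":[0.001,0,-0.27],"rot":[0,0,0],"grip":1},
    {"linear":[0.001,0,-0.29],"rot":[0,0,0],"grip":1},
    {"linear":[0.001,0,-0.303],"rot":[0,0,0],"grip":1},
    {"linear":[0.001,0,-0.303],"rot":[0,0,0],"grip":1},
    {"linear":[0.001,0,-0.303],"rot":[0,0,0],"grip":1},
  ],
)

```text
time: 44.3
ee_pos: [0.6858, -0.0265, 0.1495]
eef_rot: [0.655, 0.755, 0.0, 0.0]
ft_force: [0.6, 1.0, -0.8]
width: 0.0297
```

Run:
```python
from h import *
st();p=shot('wrist','w15.png');S=shot('side','s15.png')
a=cv2.imread('pics/w15.png')[40:340,180:480];b=cv2.imread('pics/s15.png')[170:300,210:340]
cv2.imwrite('pics/d.png',np.hstack([cv2.resize(a,(400,400)),cv2.resize(b,(400,400),interpolation=cv2.INTER_CUBIC)]))
```

```text
t 44.3 [ 0.6858 -0.0265  0.1495] psi 98.11 F [ 0.6014  1.045  -0.8403] w 0.0297
```

View pics/d.png

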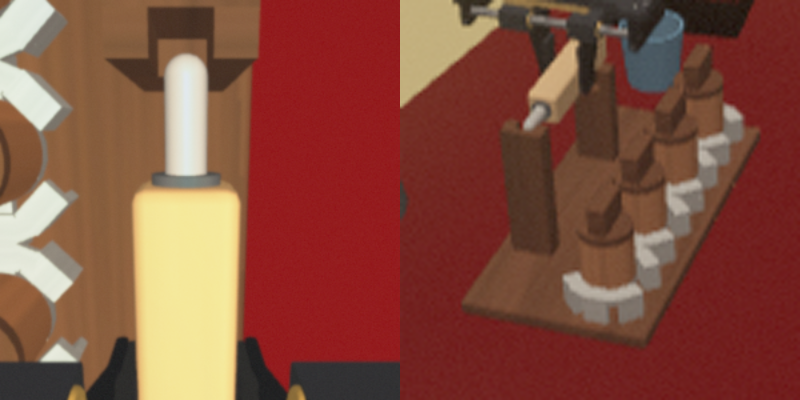

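Request:
apply_moves(
  commands=[
    {"linear":[-0.004,0,0],"rot":[0,0,0],"grip":1},
    {"linear":[-0.006,0.02,0],"rot":[0,0,0],"grip":1},
    {"linear":[-0.009,0.04,0],"rot":[0,0,0],"grip":1},
    {"linear":[-0.012,0.06,0],"rot":[0,0,0],"grip":1},
    {"linear":[-0.015,0.08,0],"rot":[0,0,0],"grip":1},
    {"linear":[-0.018,0.101,0],"rot":[0,0,0],"grip":1},
    {"linear":[-0.018,0.101,0],"rot":[0,0,0],"grip":1},
    {"linear":[-0.018,0.101,0],"rot":[0,0,0],"grip":1},
  ],
)

```text
time: 45.2
ee_pos: [0.6804, 0.0026, 0.1492]
eef_rot: [0.656, 0.755, -0.001, 0.001]
ft_force: [1.2, -6.9, -0.9]
width: 0.0296
```

Run:
```python
from h import *
st();print(r.read_state()['torque']);p=shot('wrist','w16.png');S=shot('side','s16.png')
for n in ('fixed_tip','hole_cup','sprung_tip','bar'):
  for q in (p,S):
    for d in r.spot_point(n,q)[:1]: print(n,np.round(d['location'],1),round(d['p'],2),onz(q,d['location'],.143))
print('exp bar',proj(p,(.6815,.0028,.143)),'hole exp side',proj(S,(.6925,-.0759,.105)))
```

```text
t 45.2 [0.6804 0.0026 0.1492] psi 98.05 F [ 1.1984 -6.8972 -0.91  ] w 0.0296
[-1.4366 -0.37   -0.0272]
fixed_tip [272.8 183.3] 0.86 [ 0.694  -0.0923  0.143 ]
hole_cup [272.3 197.2] 0.88 [ 0.6554 -0.0213  0.143 ]
sprung_tip [316.9 133.8] 0.77 [0.669  0.0822 0.143 ]
sprung_tip [401.8 195.3] 0.22 [ 0.3176 -0.1887  0.143 ]
bar [319.7 329.4] 0.69 [0.6816 0.0014 0.143 ]
bar [257.  196.3] 0.6 [ 0.6985 -0.007   0.143 ]
exp bar [320.0241 326.4717] hole exp side [271.2957 196.7107]
```

Request:
apply_moves(
  commands=[
    {"linear":[-0.001,0.005,0],"rot":[0,0,0],"grip":1},
    {"linear":[-0.001,0.005,-0.02],"rot":[0,0,0],"grip":1},
    {"linear":[-0.001,0.005,-0.04],"rot":[0,0,0],"grip":1},
    {"linear":[-0.001,0.005,-0.055],"rot":[0,0,0],"grip":1},
    {"linear":[-0.001,0.005,-0.07],"rot":[0,0,0],"grip":1},
    {"linear":[-0.001,0.005,-0.083],"rot":[0,0,0],"grip":1},
    {"linear":[-0.001,0.005,-0.083],"rot":[0,0,0],"grip":1},
  ],
)

```text
time: 46.4
ee_pos: [0.6804, 0.0038, 0.1243]
eef_rot: [0.656, 0.755, -0.0, 0.001]
ft_force: [2.3, -6.6, -2.4]
width: 0.0298
```

Request:
apply_moves(
  commands=[
    {"linear":[0,0,-0.012],"rot":[0,0,0],"grip":1},
    {"linear":[0,0,-0.025],"rot":[0,0,0],"grip":1},
    {"linear":[0,0,-0.037],"rot":[0,0,0],"grip":1},
    {"linear":[0,0,-0.037],"rot":[0,0,0],"grip":1},
    {"linear":[0,0,-0.037],"rot":[0,0,0],"grip":1},
  ],
)

```text
time: 46.9
ee_pos: [0.6805, 0.0036, 0.1132]
eef_rot: [0.656, 0.755, -0.0, 0.001]
ft_force: [2.3, -6.3, -2.1]
width: 0.0295
```

Run:
```python
from h import *
st();p=shot('wrist','w17.png')
for n in ('sprung_tip','bar'):
    for d in r.spot_point(n,p)[:1]: print(n,np.round(d['location'],1),round(d['p'],2),onz(p,d['location'],.1065))
st()
```

```text
t 46.9 [0.6805 0.0036 0.1132] psi 98.02 F [ 2.3081 -6.3241 -2.1171] w 0.0295
sprung_tip [317.5 139.1] 0.97 [0.6696 0.0814 0.1065]
t 47.05 [0.6804 0.0036 0.1132] psi 98.02 F [ 3.0339 -5.8847 -2.1647] w 0.0294
```

Request:
apply_moves(
  commands=[
    {"linear":[0.003,0,0],"rot":[0,0,0],"grip":1},
    {"linear":[0.004,-0.01,0],"rot":[0,0,0],"grip":1},
    {"linear":[0.006,-0.02,0],"rot":[0,0,0],"grip":1},
    {"linear":[0.007,-0.03,0],"rot":[0,0,0],"grip":1},
    {"linear":[0.008,-0.037,0],"rot":[0,0,0],"grip":1},
    {"linear":[0.009,-0.043,0],"rot":[0,0,0],"grip":1},
    {"linear":[0.009,-0.043,0],"rot":[0,0,0],"grip":1},
    {"linear":[0.009,-0.043,0],"rot":[0,0,0],"grip":1},
  ],
)

```text
time: 47.85
ee_pos: [0.6825, -0.0074, 0.1129]
eef_rot: [0.655, 0.755, -0.0, -0.0]
ft_force: [-0.2, -3.7, -1.4]
width: 0.0294
```

Run:
```python
from h import *
st();print(r.read_state()['torque'])
```

```text
t 47.85 [ 0.6825 -0.0074  0.1129] psi 98.12 F [-0.2435 -3.7438 -1.4221] w 0.0294
[-0.9317 -0.1504 -0.007 ]
```

Request:
apply_moves(
  commands=[
    {"linear":[0.001,-0.005,0],"rot":[0,0,0],"grip":1},
    {"linear":[0.001,-0.01,0],"rot":[0,0,0],"grip":1},
    {"linear":[0.002,-0.014,0],"rot":[0,0,0],"grip":1},
    {"linear":[0.002,-0.014,0],"rot":[0,0,0],"grip":1},
    {"linear":[0.002,-0.014,0],"rot":[0,0,0],"grip":1},
  ],
)

```text
time: 48.35
ee_pos: [0.6829, -0.0097, 0.1129]
eef_rot: [0.655, 0.756, 0.001, -0.001]
ft_force: [-2.9, 4.7, -0.8]
width: 0.03
```

Request:
apply_moves(
  commands=[
    {"linear":[0,0.002,-0.002],"rot":[0,0,0],"grip":1},
    {"linear":[0,0.002,-0.003],"rot":[0,0,0],"grip":-0.38},
    {"linear":[0,0.002,-0.003],"rot":[0,0,0],"grip":-0.38},
    {"linear":[0,0.002,-0.003],"rot":[0,0,0],"grip":-0.38},
    {"linear":[0,0.002,-0.003],"rot":[0,0,0],"grip":-0.38},
    {"linear":[0,0.002,-0.003],"rot":[0,0,0],"grip":-0.38},
    {"linear":[0,0.002,-0.003],"rot":[0,0,0],"grip":-0.38},
    {"linear":[0,0.002,0.1],"rot":[0,0,0],"grip":-0.38},
    {"linear":[0,0.002,0.2],"rot":[0,0,0],"grip":-0.38},
    {"linear":[0,0.002,0.35],"rot":[0,0,0],"grip":-0.38},
    {"linear":[0,0,0.5],"rot":[0,0,0],"grip":-0.38},
    {"linear":[-0.3,-0.1,0.6],"rot":[0,0,0],"grip":-0.38},
    {"linear":[-0.5,-0.5,0.6],"rot":[0,0,0],"grip":-0.38},
    {"linear":[-0.6,-0.7,0.6],"rot":[0,0,0],"grip":-0.38},
    {"linear":[-0.6,-0.8,0.6],"rot":[0,0,0],"grip":-0.38},
    {"linear":[-0.6,-0.8,0.6],"rot":[0,0,0],"grip":-0.38},
    {"linear":[-0.6,-0.8,0.6],"rot":[0,0,0],"grip":-0.38},
  ],
)

```text
time: 50.05
ee_pos: [0.5081, -0.2416, 0.2928]
eef_rot: [0.655, 0.755, 0.0, 0.0]
ft_force: [1.0, -0.6, -0.2]
width: 0.0602
```

Run:
```python
from h import *
st();T=shot('top','t18.png');S=shot('side','s18.png');p=shot('wrist','w18.png')
for n in ('bar','sprung_tip','fixed_tip'):
  L=[(q,d) for q in (T,S,p) for d in r.spot_point(n,q)[:1]]
  print(n,[(np.round(d['location']),round(d['p'],2),onz(q,d['location'],.105)) for q,d in L])
  g=[ray(q,d['location']) for q,d in L if d['p']>.4]
  if len(g)>1: print(' tri',tri(g))
print('seat exp',proj(T,(.6833,-.0115,.105)),proj(S,(.6833,-.0115,.105)))
for q in (T,S):
  for d in r.spot_point('can0',q): print('can',np.round(d['location']),round(d['p'],2),onz(q,d['location'],.025))
a=cv2.resize(cv2.imread('pics/t18.png')[150:280,250:410],(492,400),interpolation=cv2.INTER_CUBIC);b=cv2.resize(cv2.imread('pics/s18.png')[180:300,220:340],(400,400),interpolation=cv2.INTER_CUBIC)
cv2.imwrite('pics/e.png',cv2.resize(np.hstack([a,b]),(800,359)))
```

```text
t 50.05 [ 0.5081 -0.2416  0.2928] psi 98.12 F [ 1.0455 -0.5969 -0.2437] w 0.0602
bar [(array([322., 185.]), 0.69, array([ 0.6812, -0.0108,  0.105 ])), (array([258., 206.]), 0.76, array([ 0.7018, -0.011 ,  0.105 ]))]
 tri [ 0.6893 -0.0075  0.1075]
sprung_tip [(array([587.,  41.]), 0.24, array([ 0.6916, -0.0734,  0.105 ]))]
fixed_tip [(array([346., 180.]), 0.82, array([ 0.6916, -0.0818,  0.105 ])), (array([274., 193.]), 0.54, array([ 0.6953, -0.1007,  0.105 ]))]
 tri [ 0.685  -0.0809  0.1189]
seat exp [321.7772 184.3645] [263.1974 207.7258]
can [337. 222.] 0.8 [ 0.5938 -0.0512  0.025 ]
can [474. 337.] 0.79 [ 0.2337 -0.4071  0.025 ]
can [284. 230.] 0.74 [0.5778 0.104  0.025 ]
can [371. 214.] 0.74 [ 0.6095 -0.1547  0.025 ]
can [390. 321.] 0.73 [ 0.2955 -0.1767  0.025 ]
can [311. 228.] 0.53 [0.5804 0.025  0.025 ]
can [412. 222.] 0.82 [ 0.2918 -0.2424  0.025 ]
can [277. 263.] 0.78 [0.5713 0.1129 0.025 ]
can [406. 239.] 0.78 [ 0.281  -0.1455  0.025 ]
can [308. 214.] 0.65 [ 0.6041 -0.1429  0.025 ]
can [298. 229.] 0.62 [ 0.5943 -0.0558  0.025 ]
can [441. 203.] 0.56 [ 0.2389 -0.3869  0.025 ]
```

View pics/e.png

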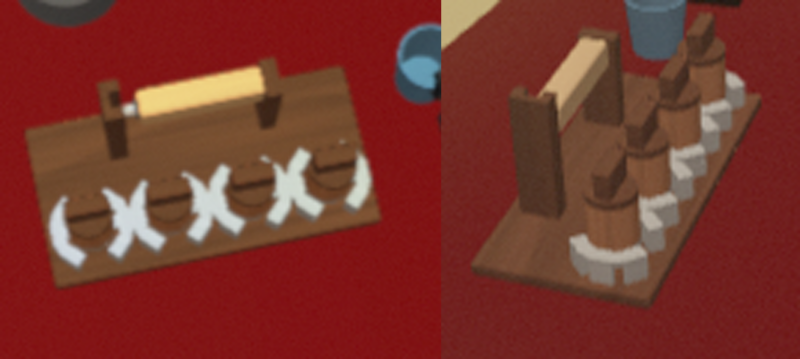

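```bash
python3 -c "
from bench import r
print(r.close_job(), r.read_state()['time'])"
```

```text
the job is handed in; nothing more can be done
the job is handed in; nothing more can be done
```

I locked all four wooden canisters into sockets 0 to 3. I then fitted the bar with its sprung pin in the taller post's slot and its short pin in the lower post's hole, and handed the job in. The run had used about 50 s of the 210 s.

**Canisters:** Each was pushed to an underside height of about 2–3 mm above its socket point. The floor pushed back with roughly 6–8 N, and each made the quarter turn freely. The last pictures show all four standing upright at equal height, with their grips along the row. I did not measure the locked height of 9 mm separately.

**Bar:** The contact force reversed as the wood met the lower post, about 0.6 mm from the nominal seat. The last pictures show the bar level, with its wood against the lower post.

**Disagreement:** Measured from the top and side cameras, the bar's middle came out about 7 mm from the expected seat. The top camera alone agreed with the seat to 2–3 mm. The network's estimate of the short pin's tip was 14 mm too high, but that pin is hidden in the hole. I trusted the force readings and the pictures over these figures.

**Other tableware:** I made no contact with the other tableware or the coloured look-alikes. In the pictures they stayed where they were.

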